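# Show the stone dishes to the bench viewer by lamplight

## Task

Lift the hand lamp off its stand by its bar and set it down on the rubber pad beside the viewer, squarely facing the lens. Then, from the smallest dish to the largest, lift each closed dish from the cork mat and hold it still and level for three seconds, centred over the lens with its underside at the height of the two white post tops, and afterwards lay it flat on the wooden board, the dishes side by side and none on another. Leave every dish that is there on the board, put the lamp back squarely on its stand, its lens pointing the way it did at first, keep everything upright and leave the jar, the bowl and the graver alone.

Things in the scene. Friction and masses are not known exactly. Their poses are not given: they have to be found in the camera images.
- dish_a: closed round metal stone dish, 56 mm diameter, 26 mm tall, with a black bar grip on its lid 44 mm long (along the dish's x), 14 mm wide (y) and 22 mm high, so 48 mm tall in all; about 80 g; origin at the centre of its underside, z up; it starts on the cork mat; may be absent
- dish_b: closed round metal stone dish, 70 mm diameter, 26 mm tall, with a black bar grip on its lid 44 mm long (along the dish's x), 14 mm wide (y) and 22 mm high, so 48 mm tall in all; about 110 g; origin at the centre of its underside, z up; it starts on the cork mat; may be absent
- dish_c: closed round metal stone dish, 84 mm diameter, 26 mm tall, with a black bar grip on its lid 44 mm long (along the dish's x), 14 mm wide (y) and 22 mm high, so 48 mm tall in all; about 140 g; origin at the centre of its underside, z up; it starts on the cork mat; may be absent
- dish_d: closed round metal stone dish, 98 mm diameter, 26 mm tall, with a black bar grip on its lid 44 mm long (along the dish's x), 14 mm wide (y) and 22 mm high, so 48 mm tall in all; about 180 g; origin at the centre of its underside, z up; it starts on the cork mat; may be absent
- lamp: portable hand lamp, about 450 g: grey box 100 (x) x 66 (y) x 56 mm with a round black lens head on its -x end that reaches to x = -62 mm; above it a black carrying bar along x, 92 mm long over all, 18 mm wide, from 92 to 108 mm above the underside, open beneath for 36 mm between two end legs (68 mm apart inside); origin at the centre of the underside of the box, z up; starts on its stand
- lamp_lens (a point): centre of the lamp's front glass, 62 mm from the lamp's origin along the lamp's -x, 31 mm up; shows which way the lamp faces
- lamp_stand: fixed low grey block with a rubber top, 125 (x) x 85 (y) x 40 mm tall, the lamp's parking stand; origin at the centre of its underside; at the start the lamp stands on it, centred, its x along the stand's x and its lens to the stand's -x, to within about 0.1 rad
- viewer: fixed viewing stand: grey base 110 (x) x 190 (y) x 10 mm, in its middle a black upward-looking camera lens barrel 64 mm across and 50 mm tall, and at y = +80 and y = -80 mm two thin steel posts with white tops (18 mm across) 120 mm above the table; the lamp's rubber pad lies on its +x side; origin on the table at the foot of the lens barrel, z up
- view (a point): the viewing point: on the lens axis, midway between the two post tops, 120 mm above the table; the centre of a dish's underside belongs here
- pad (a point): centre of the top of the black rubber pad, 130 (x) x 100 (y) x 3 mm thick, 155 mm from the lens axis along the viewer's +x, axes as the viewer's; the lens lies in its -x direction
- cork_mat: square cork mat, 230 x 230 x 4 mm, fixed, where the dishes wait; origin at the centre of its underside
- board: square wooden board, 260 x 260 x 6 mm, fixed, empty at the start, on the other side of the viewer; origin at the centre of its underside, x and y along its edges
- jar: amber glass jar, 60 mm across, about 85 mm tall, a bystander; origin at the centre of its underside
- bowl: white porcelain bowl, 92 mm across, 38 mm tall, a bystander; origin at the centre of its underside
- graver: wooden-handled screwdriver-like graver, 150 mm long, lying on the table, a bystander
There are look-alikes about, which are no part of the job. What is shaped like the dish_d but yellow is not meant. What is shaped like the lamp_stand but blue is not meant.

How it is judged:
On the way, in this order (a step that is already met when the one before it is completed fails the run):
1. The lamp stands on the rubber pad, its lens towards the viewer, let go (horizontal distance between lamp and pad below 0.03 m and height (world z) of lamp below 0.012 m and angle between lamp's own z axis and vertical below 0.1 rad and angle between the x axis of lamp and the x axis of viewer, either way round below 0.3 rad and x of lamp_lens in the frame of pad below 0 m and contact force between the fingers and lamp below 0.5 N and linear speed of lamp below 0.03 m/s), for 0.3 s.
2. The 56 mm dish is held still and level over the lens, underside at the post tops, with the lamp on its pad (passed over if that dish is absent) (horizontal distance between dish_a and view below 0.022 m and z of dish_a in the frame of view between -0.014 and 0.014 m and angle between dish_a's own z axis and vertical below 0.14 rad and linear speed of dish_a below 0.04 m/s and horizontal distance between dish_a and lamp between 0.1 and 0.21 m and horizontal distance between dish_a and lamp_lens below 0.15 m), for 2 s.
3. The 70 mm dish is held still and level over the lens, underside at the post tops, with the lamp on its pad (passed over if that dish is absent) (horizontal distance between dish_b and view below 0.022 m and z of dish_b in the frame of view between -0.014 and 0.014 m and angle between dish_b's own z axis and vertical below 0.14 rad and linear speed of dish_b below 0.04 m/s and horizontal distance between dish_b and lamp between 0.1 and 0.21 m and horizontal distance between dish_b and lamp_lens below 0.15 m), for 2 s.
4. The 84 mm dish is held still and level over the lens, underside at the post tops, with the lamp on its pad (passed over if that dish is absent) (horizontal distance between dish_c and view below 0.022 m and z of dish_c in the frame of view between -0.014 and 0.014 m and angle between dish_c's own z axis and vertical below 0.14 rad and linear speed of dish_c below 0.04 m/s and horizontal distance between dish_c and lamp between 0.1 and 0.21 m and horizontal distance between dish_c and lamp_lens below 0.15 m), for 2 s.
5. The 98 mm dish is held still and level over the lens, underside at the post tops, with the lamp on its pad (passed over if that dish is absent) (horizontal distance between dish_d and view below 0.022 m and z of dish_d in the frame of view between -0.014 and 0.014 m and angle between dish_d's own z axis and vertical below 0.14 rad and linear speed of dish_d below 0.04 m/s and horizontal distance between dish_d and lamp between 0.1 and 0.21 m and horizontal distance between dish_d and lamp_lens below 0.15 m), for 2 s.
At the end, for the whole second after the job is handed in: Every dish there is lies flat on the board itself (centre within 115 mm of the board's centre along both edges, tilt under 0.1 rad); the lamp stands upright on its stand, centred to 25 mm, turned as at first to 0.35 rad; all at rest and let go (x of dish_a in the frame of board between -0.115 and 0.115 m and y of dish_a in the frame of board between -0.115 and 0.115 m and z of dish_a in the frame of board between 0 and 0.012 m and angle between each of dish_a, dish_b, dish_c, dish_d, lamp's own z axis and vertical below 0.1 rad and linear speed of each of dish_a, dish_b, dish_c, dish_d, lamp below 0.02 m/s and x of dish_b in the frame of board between -0.115 and 0.115 m and y of dish_b in the frame of board between -0.115 and 0.115 m and z of dish_b in the frame of board between 0 and 0.012 m and x of dish_c in the frame of board between -0.115 and 0.115 m and y of dish_c in the frame of board between -0.115 and 0.115 m and z of dish_c in the frame of board between 0 and 0.012 m and x of dish_d in the frame of board between -0.115 and 0.115 m and y of dish_d in the frame of board between -0.115 and 0.115 m and z of dish_d in the frame of board between 0 and 0.012 m and horizontal distance between lamp and lamp_stand below 0.025 m and z of lamp in the frame of lamp_stand between 0.034 and 0.047 m and angle between the x axis of lamp and the x axis of lamp_stand, either way round below 0.35 rad and x of lamp_lens in the frame of lamp_stand below 0 m); the robot touches nothing.
It fails at once if The jar is pushed more than 40 mm from its place (distance of jar from where it was at the start of the episode above 0.04 m).
It fails at once if The bowl is pushed more than 40 mm from its place (distance of bowl from where it was at the start of the episode above 0.04 m).
It fails at once if The graver is pushed more than 40 mm from its place (distance of graver from where it was at the start of the episode above 0.04 m).
It fails at once if A dish or the lamp is tipped by more than 0.8 rad (angle between any of dish_a, dish_b, dish_c, dish_d, lamp's own z axis and vertical above 0.8 rad).
Of dish_a, dish_b, dish_c, dish_d only 2 to 4 are there at a start; the rules pass over those that are not, and their reading is None.
At some moment in a run one of dish_a, dish_b, dish_c, dish_d may be knocked a few centimetres aside while the robot is not near it.
It also fails if it takes over 210 s, if anything falls off the work surface, if the arm or the gripper's body presses on something with over 40 N, if the wrist force passes 120 N, or if a joint passes its speed limit or range.

## Robot

A 6-joint arm with a two-finger parallel gripper is mounted at the origin on the work surface. World frame = base frame: x ahead of the robot, y to its left, z up, the work surface at z = 0. Lengths are in m, angles in rad, forces in N, time in s.
With the tool pointing down it reaches from about 0.25 to 0.775 m from the base axis. Payload 4 kg.
Tool frame: the origin (TCP) lies on the centre line of the jaws, within the pads' length; the fingertips stand robot.tips_ahead ahead of it and the grasp point (between the pads) lies 8 mm behind it (robot.tips_ahead is the distance from the TCP to the fingertips, in m); z points along the fingers, y is the line along which they close (so a half turn about z gives the same grasp; the last joint's range is limited). The gripper opens to 94 mm and grips with 3 to 60 N. Pads are 16 mm wide; open, the fingers measure 119 mm over their backs; the gripper's body (75 mm by 177 mm) begins 78 mm behind the grasp point.
Start: joints at [1.138, 0.087, 1.371, -0, 1.684, -0.103], TCP at [0.178, 0.52, 0.178] pointing down, gripper open.
Joint ranges: [-3.1, 3.1], [-0.76, 2.03], [0.27, 2.55], [-1.08, 4.22], [0.17, 2.65], [-2.57, 2.57]. Speed limits (rad/s): [2.79, 2.79, 3.14, 3.14, 3.14, 3.14].

## Interface

Orientations are given as [roll, pitch, yaw] about the fixed x, y, z axes, in that order (R = Rz(yaw) Ry(pitch) Rx(roll)).
In Python, from bench import robot, snapshot, close_job, spotter gives the robot as it stands. The module is installed in compiled form; this text tells all that it offers.
- The arm moves only by the tool servo_tool, never from a script. Its argument "commands" is one flat list of numbers, 7 for each row, row after row: the shift along the tool's x, y, z in m, then the turn, a rotation vector about the tool's x, y, z in degrees, then the finger opening in m, from 0 to 0.094. In form: [x, y, z, ax, ay, az, grip, x, y, z, ax, ay, az, grip, ...]. A call has 1 to 10 rows; each row is the pose to reach, as a shift and turn from the pose commanded when the call began, along the tool's axes at that moment; what a row does not reach only later rows make up. A row lasts 1/8 s, in which the tool goes at most 62.5 mm and 10.7 degrees, less where a joint would pass 70% of its speed; a pose out of reach is approached as far as the arm can. A call with a gripper value outside its range is refused whole. The fingers move at their own pace and stop on an object; the grip force is fixed at half the most. Time passes only in rows, so rows that repeat a pose let the fingers close. It gives the time, the measured TCP pose, the force, the opening and the grip force at its end, in the units of the state.
- robot.get_obs(): the state, without advancing time (a new reading comes with each control period).
- snapshot(name): name is "scene" or "side" or "wrist"; returns a dict with "img" (400x640x3 uint8, blue, green, red), "camera_matrix" (3x3 intrinsics, pixels), "k1" (the pictures are not rectified: a ray, as slopes to the right and down, at radius r is drawn at 1 + k1 r^2 times it, then the intrinsics apply), "extrinsics" (4x4, takes a point from camera to world coordinates); the wrist camera has in their place "hand_eye" (4x4, takes a point from camera to tool coordinates, whose origin is the TCP and whose axes are the flange's). Camera axes: x right, y down, z forward; pixel columns grow to the right and rows downward; lengths in m; the calibration is good to about 2 mm. A picture is of the moment at which its call begins: read the wrist's pose just before it. There is no depth.
- close_job(): hands the job in; it is judged then, once.
Trained networks look in a picture, given as the dict that the camera call returned (one of the last four; its "shot" number tells which), for a name from the list of things; names that differ only in an ending like _2 or _b are one class to them, and where a whole thing is asked for, a point or a joint stands for the part that bears it (a point fixed in the world has none). Each returns a list of dicts, best first, with "conf" (0 to 1); they miss things now and then, are a little off and sometimes report something else, mostly with a low value. They report only what shows in the picture. A call takes as long as a camera call. They do not tell look-alikes from the thing itself.
- spotter.trace(name, picture): "region" (400x640 bool, what is visible of it) and "box" ([left, top, width, height] in pixels, round what is visible of it).
The state is a dict: "time": time; "joint_positions": joint angles; "qvel": joint speeds; "joint_torque": joint torques, N m; "tool_pos": TCP position; "ee_rot": TCP orientation; "wrist_force": force on the tool from outside, world axes, zero at the start; "wrist_torque": the same for the moment, N m; "width": finger opening in m; "finger_force": force on a finger pad.
Only numpy, scipy, OpenCV 4.12 (cv2) and the standard library are available. Lean on these libraries where they do the work, as an engineer would, in place of code of your own. Each camera call takes 0.05 s, during which the arm holds its last target. There are 200 camera calls.

## Working session

There is one attempt and no reset: what is moved stays moved. The work goes in short steps, Python scripts to look and compute and a tool call to move; the robot and the scene stay as the last step left them, time stands still between calls to the robot, and variables do not carry over. Pictures are saved under pics/ and viewed, at most 14 in all, crops included, and the job is handed in when it is done.

Besides the shell and the picture viewer there is one more tool, called after "Request:" as name(argument=value, ...) on one line, values as JSON. servo_tool: Moves the arm, as the interface text tells. Its arguments: {"type":"object","properties":{"commands":{"type":"array","items":{"type":"number"}}},"required":["commands"]}

```bash
mkdir -p pics; cat > h.py <<'E'
import numpy as np, cv2
from scipy.spatial.transform import Rotation as R
from bench import robot, snapshot, spotter
def tool():
    o=robot.get_obs(); T=np.eye(4); T[:3,:3]=R.from_euler('xyz',o['ee_rot']).as_matrix(); T[:3,3]=o['tool_pos']; return T
def snap(n):
    T=tool(); s=snapshot(n); s['T']=T@s['hand_eye'] if n=='wrist' else np.array(s['extrinsics']); return s
def ray(s,p):
    K=np.array(s['camera_matrix']); d=(np.atleast_2d(p)-K[:2,2])/[K[0,0],K[1,1]]
    u=d.copy()
    for _ in range(20): u=d/(1+s['k1']*(u**2).sum(1,keepdims=True))
    return np.c_[u,np.ones(len(u))]@s['T'][:3,:3].T, s['T'][:3,3]
def at(s,p,z):
    v,c=ray(s,p); return c+v*((z-c[2])/v[:,2])[:,None]
def proj(s,P):
    P=np.atleast_2d(P); q=(P-s['T'][:3,3])@s['T'][:3,:3]; u=q[:,:2]/q[:,2:]
    u=u*(1+s['k1']*(u**2).sum(1,keepdims=True)); K=np.array(s['camera_matrix']); return u*[K[0,0],K[1,1]]+K[:2,2]
E
python3 - <<'E'
from h import *
print(robot.get_obs(),robot.tips_ahead)
for n in ['scene','side','wrist']:
    s=snap(n); cv2.imwrite(f'pics/{n}0.png',s['img']); print(n,s['T'].round(3).tolist(),s['k1'],np.array(s['camera_matrix']).tolist())
    if n=='wrist': print(np.array(s['hand_eye']).round(4).tolist())
    if n!='wrist':
        for t in ['dish_a','lamp','lamp_stand','viewer','cork_mat','board','pad','jar','bowl','graver']:
            try: print(t,[(round(d['conf'],2),d['box']) for d in spotter.trace(t,s)])
            except Exception as e: print(t,e)
E
```

```text
{'time': 0.0, 'joint_positions': array([ 1.13790542e+00,  8.79552964e-02,  1.37220872e+00, -2.40516131e-05,
        1.68360367e+00, -1.03076752e-01]), 'qvel': array([ 0.00026057,  0.00092657, -0.00026532,  0.00085955,  0.00017693,
        0.00117391]), 'joint_torque': array([ 1.91771096e-04, -3.40174913e+01, -3.02431834e+01,  7.16161681e-02,
        3.27621528e-02, -1.91167937e-04]), 'tool_pos': array([0.17787628, 0.51981178, 0.17692718]), 'ee_rot': array([-3.13942670e+00, -2.00020948e-04,  2.81177561e+00]), 'wrist_force': array([0.01699948, 0.33436135, 0.45878256]), 'wrist_torque': array([ 0.04349338, -0.01727651,  0.01698898]), 'finger_force': 0.0, 'width': 0.09413147980087705} 0.011
scene [[-0.617, 0.53, -0.582, 1.193], [0.787, 0.394, -0.475, 0.558], [-0.022, -0.751, -0.66, 0.845], [0.0, 0.0, 0.0, 1.0]] -0.042949524689765615 [[396.4693033201805, 0.0, 323.04415078614954], [0.0, 396.4693033201805, 203.11562345454234], [0.0, 0.0, 1.0]]
dish_a [(0.95, [409.9, 221.2, 36.9, 31.7]), (0.9, [424.0, 190.5, 34.9, 28.8]), (0.7, [428.7, 266.5, 25.3, 21.8])]
lamp [(0.72, [318.1, 224.0, 50.4, 65
[... 1091 characters left out ...]
259.6, 172.6, 133.3])]
cork_mat [(0.84, [190.6, 156.5, 92.4, 51.0])]
board [(0.78, [295.1, 259.4, 169.7, 137.0]), (0.28, [255.1, 179.3, 106.2, 75.8])]
pad [(0.56, [255.5, 174.5, 102.1, 79.9])]
jar [(0.86, [385.6, 211.0, 23.4, 36.4])]
bowl [(0.89, [359.1, 174.8, 27.7, 21.7])]
graver [(0.49, [415.1, 204.4, 25.0, 16.4])]
wrist [[0.324, 0.905, 0.274, 0.098], [0.946, -0.311, -0.093, 0.547], [0.001, 0.29, -0.957, 0.384], [0.0, 0.0, 0.0, 1.0]] 0.01904691184142776 [[346.6840163353598, 0.0, 316.96137284081715], [0.0, 346.6840163353598, 198.45831545182438], [0.0, 0.0, 1.0]]
[[-0.0005, -0.9572, -0.2896, 0.0841], [1.0, -0.0007, 0.0005, -0.0009], [-0.0007, -0.2896, 0.9572, -0.2058], [0.0, 0.0, 0.0, 1.0]]
```

View pics/scene0.png

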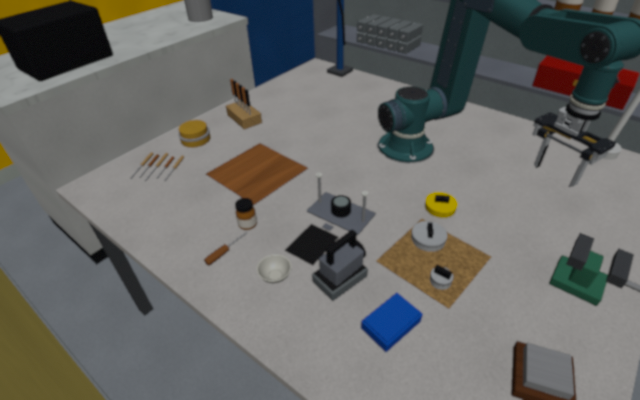

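View pics/side0.png

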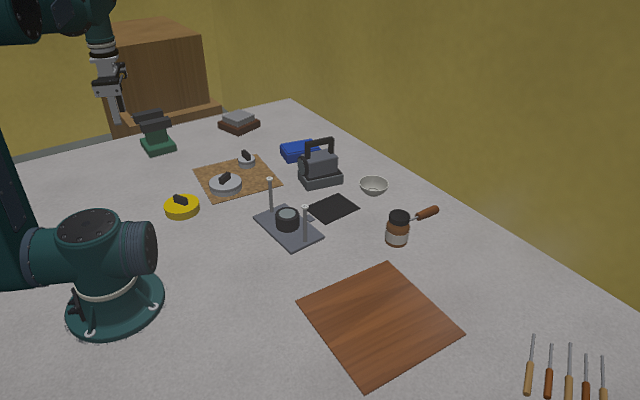

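View pics/wrist0.png

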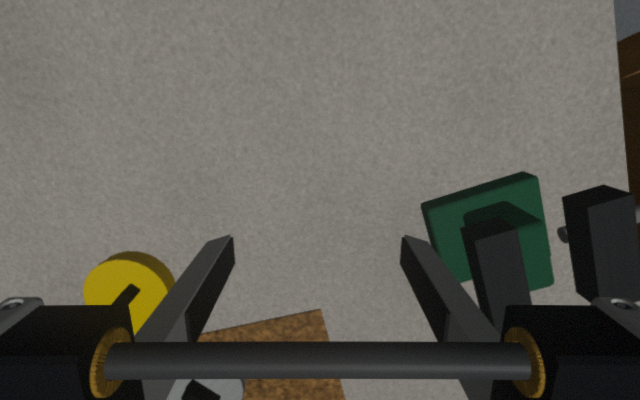

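The scene and side views show two grey dishes on the cork mat: the large one at scene (430,235) and the small one at (441,273). Look-alikes:
- **Dish:** the yellow one at scene (441,205) is not meant.
- **Lamp stand:** the lamp is on the grey stand at (340,270). The blue block at (391,322) is not meant.

The viewer is at (340,205), the pad at (315,243), the board at (257,172), the jar at (245,213), the bowl at (274,268) and the graver at (222,250).

```bash
python3 - <<'E'
from h import *
s=snap('scene')
for n,p,z in [('post1',(319,175),.12),('post2',(365,193),.12),('lens',(341,198),.05),('pad',(315,243),.003),('big',(430,232),.026),('small',(441,279),.026),('yellow',(441,205),.026),('lampbar',(345,244),.148),('stand base',(341,285),.02),('board',(257,172),.006),('mat',(434,260),.004),('jar',(246,205),.08),('bowl',(274,265),.038),('graver',(220,252),.01)]:
    print(n,at(s,p,z)[0].round(3))
cv2.imwrite('pics/c1.png',cv2.resize(s['img'][170:310,290:490],None,fx=4,fy=4,interpolation=cv2.INTER_CUBIC))
E
```

```text
post1 [ 0.46  -0.053  0.12 ]
post2 [0.448 0.105 0.12 ]
lens [0.44  0.015 0.05 ]
pad [0.602 0.041 0.003]
big [0.386 0.293 0.026]
small [0.522 0.392 0.026]
yellow [0.26  0.266 0.026]
lampbar [0.664 0.189 0.148]
stand base [0.688 0.196 0.02 ]
board [ 0.462 -0.338  0.006]
mat [0.456 0.343 0.004]
jar [ 0.66  -0.169  0.08 ]
bowl [0.753 0.025 0.038]
graver [ 0.796 -0.148  0.01 ]
```

View pics/c1.png

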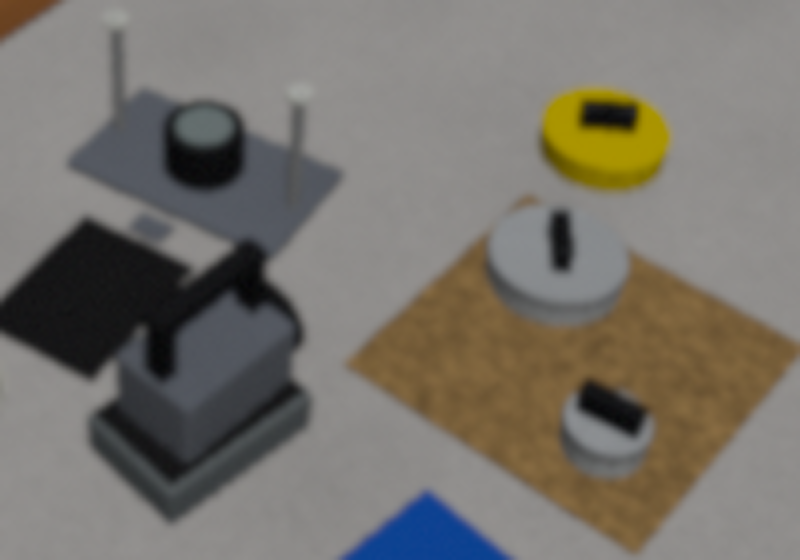

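The crop shows the lens barrel at scene (341,203), the post tops at (319,175) and (365,193), and the lamp's bar running from (330,252) to (352,234) with its lens end at upper right. I'll go above for an accurate look.

```bash
cat >> h.py <<'E'
def mv(x,y,z,yaw,base=None):
    T=tool() if base is None else base
    d=T[:3,:3].T@(np.array([x,y,z])-T[:3,3]); y0=R.from_matrix(T[:3,:3]).as_euler('xyz')[2]
    a=-(yaw-y0); a=(a+np.pi)%(2*np.pi)-np.pi
    q1=np.arctan2(y,x); print('shift',d.round(4).tolist(),'az',round(np.degrees(a),1),'rows',round(max(np.linalg.norm(d)/.0625,abs(np.degrees(a))/10.7),1),'q6',round(q1+np.pi/2-yaw,2))
E
python3 - <<'E'
from h import *
s=snap('scene')
a=at(s,[(330,252),(352,234)],.148);print(a,np.arctan2(*(a[1]-a[0])[1::-1]))
mv(.5,.02,.4,np.pi/2)
E
```

```text
[[0.70512376 0.17578204 0.148     ]
 [0.62637731 0.18324789 0.148     ]] 3.0470664977883186
shift [-0.4666, -0.3692, -0.2219] az 71.1 rows 10.2 q6 0.04
```

Request:
servo_tool(commands=[-0.04, -0.04, -0.05, 0, 0, 7, 0.094, -0.09, -0.08, -0.1, 0, 0, 14, 0.094, -0.14, -0.12, -0.14, 0, 0, 21, 0.094, -0.19, -0.16, -0.18, 0, 0, 29, 0.094, -0.24, -0.2, -0.22, 0, 0, 37, 0.094, -0.29, -0.24, -0.222, 0, 0, 45, 0.094, -0.335, -0.275, -0.222, 0, 0, 53, 0.094, -0.38, -0.305, -0.222, 0, 0, 61, 0.094, -0.425, -0.335, -0.222, 0, 0, 69, 0.094, -0.466, -0.369, -0.222, 0, 0, 71, 0.094])

```text
time: 2.5
tool_pos: [0.4819, 0.0464, 0.3998]
ee_rot: [3.14, -0.0, 1.571]
wrist_force: [0.2, 1.1, -0.1]
width: 0.0942
finger_force: 0.0
```

Request:
servo_tool(commands=[0, 0, 0, 0, 0, 0, 0.094, 0, 0, 0, 0, 0, 0, 0.094, 0, 0, 0, 0, 0, 0, 0.094])

```text
time: 2.88
tool_pos: [0.4803, 0.0495, 0.4002]
ee_rot: [3.14, -0.0, 1.575]
wrist_force: [0.8, 0.3, 0.5]
width: 0.094
finger_force: 0.0
```

```bash
python3 - <<'E'
from h import *
s=snap('wrist'); cv2.imwrite('pics/w1.png',s['img']); print(s['T'].round(4).tolist(),robot.get_obs()['tool_pos'])
np.savez('w1.npz',T=s['T'])
for t in ['dish_a','lamp','lamp_stand','viewer','cork_mat']:
    print(t,[(round(d['conf'],2),d['box']) for d in spotter.trace(t,s)])
E
```

```text
[[1.0, 0.0028, 0.0034, 0.4798], [0.0037, -0.9576, -0.288, 0.133], [0.0025, 0.288, -0.9576, 0.606], [0.0, 0.0, 0.0, 1.0]] [0.48029447 0.04962704 0.40023181]
dish_a [(0.95, [230.4, 0.2, 52.9, 17.1]), (0.95, [122.5, 0.0, 72.7, 41.1])]
lamp [(0.73, [393.7, 33.0, 102.9, 58.8])]
lamp_stand [(0.83, [388.9, 29.6, 78.2, 72.8])]
viewer [(0.59, [266.3, 103.2, 160.8, 130.1])]
cork_mat []
```

View pics/w1.png

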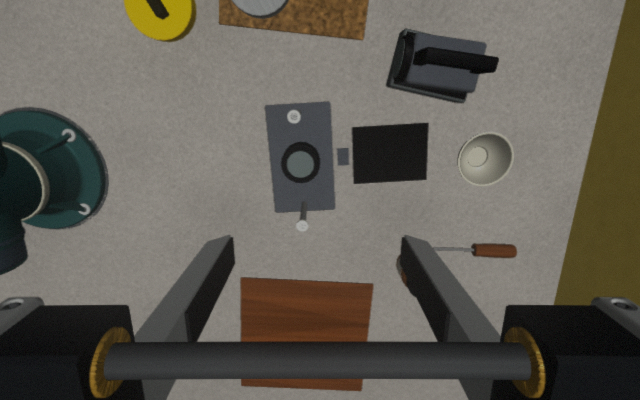

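The view from above shows:
- **Viewer:** post tops at (294,116) and (302,226), lens at (300,162).
- **Pad:** corners (352,127), (428,123), (428,182) and (354,184).
- **Lamp:** bar from (416,56) to (497,64), lens at left.
- **Board:** corners (241,278), (373,283), (361,390) and (241,388).
- **Bowl:** (486,158).

```bash
python3 - <<'E'
from h import *
s=snap('wrist')
P=at(s,[(294,116.5),(302,226)],.12); v=P.mean(0); y=P[0]-P[1]; yaw=np.arctan2(-y[0],y[1])
print('posts',P.round(3).tolist(),'view',v.round(4),np.linalg.norm(y),yaw)
print('lens',at(s,(300,162),.05).round(4))
q=at(s,[(352,127),(428,123),(428,182),(354,184)],.003); print('pad',q.round(3).tolist(),q.mean(0), 'from viewer',v+.155*np.array([np.cos(yaw),np.sin(yaw),0]), np.arctan2(*(q[1]-q[0])[1::-1]),np.arctan2(*(q[2]-q[3])[1::-1]))
q=at(s,[(241,278),(373,283),(361,390),(241,388)],.006); print('board',q.round(3).tolist(),q.mean(0))
q=at(s,[(416,56),(497,64)],.148); print('bar',q.round(4).tolist(),q.mean(0),np.linalg.norm(q[1]-q[0]),np.arctan2(*(q[1]-q[0])[1::-1]))
print('bowl',at(s,(486,158),.02))
cv2.imwrite('pics/c2.png',cv2.resize(s['img'][20:115,370:510],None,fx=5.5,fy=5.5,interpolation=cv2.INTER_CUBIC))
cv2.imwrite('pics/c3.png',cv2.resize(s['img'][90:240,255:435],None,fx=4,fy=4,interpolation=cv2.INTER_CUBIC))
E
```

```text
posts [[0.45, 0.103, 0.12], [0.459, -0.057, 0.12]] view [0.4546 0.0231 0.12  ] 0.1600669019688634 0.058314895956709877
lens [[0.4541 0.0269 0.05  ]]
pad [[0.541, 0.079, 0.003], [0.67, 0.085, 0.003], [0.68, -0.018, 0.003], [0.548, -0.022, 0.003]] [0.61003097 0.0311494  0.003     ] from viewer [0.60937325 0.03210241 0.12      ] 0.05264237955567241 0.02978627311574509
board [[0.335, -0.209, 0.006], [0.591, -0.22, 0.006], [0.578, -0.478, 0.006], [0.32, -0.473, 0.006]] [ 0.45617182 -0.34489703  0.006     ]
bar [[0.6021, 0.1768, 0.148], [0.7019, 0.1674, 0.148]] [0.65197    0.17210945 0.148     ] 0.10026420336938463 -0.0933819477000376
bowl [[0.76862504 0.0285448  0.02      ]]
```

View pics/c2.png

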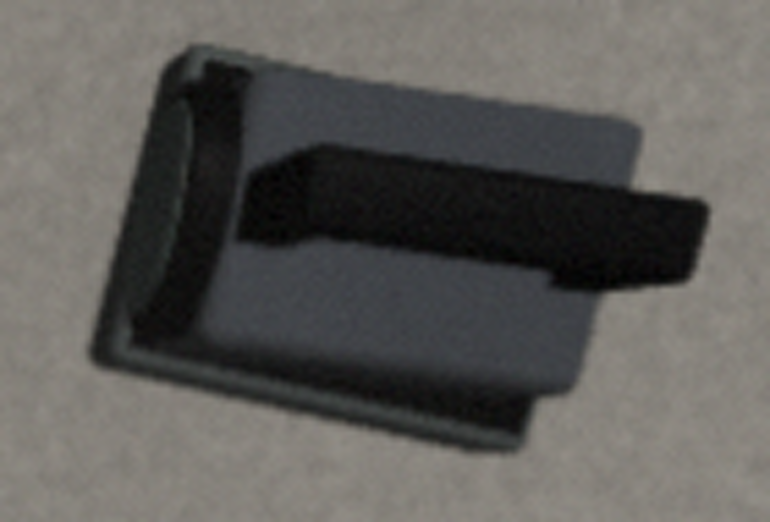

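View pics/c3.png

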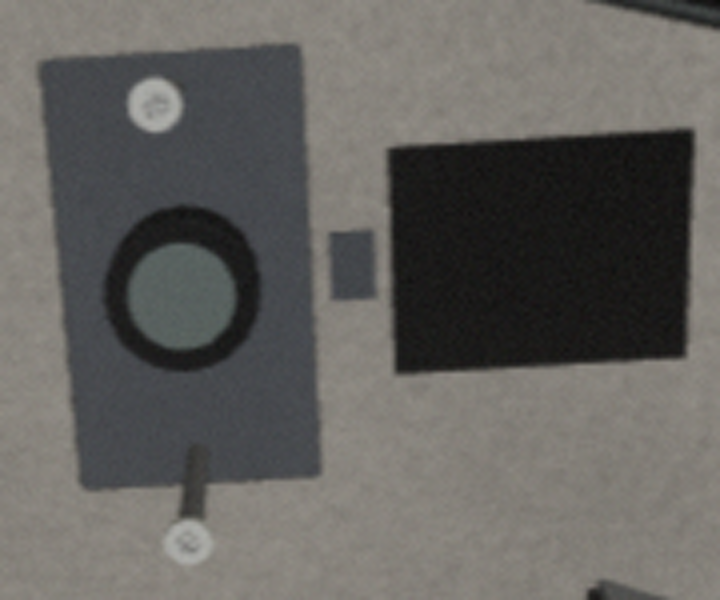

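```bash
python3 - <<'E'
from h import *
s=snap('wrist')
c=lambda *p:[(a/5.5+370,b/5.5+20) for a,b in p]
q=at(s,c((310,192),(703,233)),.148); print('bar',q.round(4).tolist(),q.mean(0),np.linalg.norm(q[1]-q[0]),np.arctan2(*(q[1]-q[0])[1::-1]))
# stand bottom-front edge (top face at .04) corners; box top corners at .096
q=at(s,c((95,355),(520,445)),.035); print('stand front',q.round(4).tolist(),np.linalg.norm(q[1]-q[0]),np.arctan2(*(q[1]-q[0])[1::-1]))
q=at(s,c((245,70),(640,125),(575,392),(205,345)),.096); print('boxtop',q.round(4).tolist(),q.mean(0))
b=q.mean(0);
mv(.652,.172,.26,-.09)
mv(.652,.172,.26,np.pi-.09)
E
```

```text
bar [[0.6146, 0.1778, 0.148], [0.7026, 0.1691, 0.148]] [0.65858053 0.17342922 0.148     ] 0.08841320798519389 -0.09883948024674981
stand front [[0.591, 0.1464, 0.035], [0.7143, 0.1218, 0.035]] 0.12568445783581064 -0.1970091267255333
boxtop [[0.6114, 0.2103, 0.096], [0.7086, 0.1978, 0.096], [0.7015, 0.1358, 0.096], [0.6068, 0.1473, 0.096]] [0.65709587 0.17280273 0.096     ]
shift [0.1229, 0.1715, 0.1396] az 95.3 rows 8.9 q6 1.92
shift [0.1229, 0.1715, 0.1396] az -84.7 rows 7.9 q6 -1.22
```

Request:
servo_tool(commands=[0.02, 0.02, 0.0, 0, 0, -10, 0.094, 0.04, 0.04, 0.02, 0, 0, -20, 0.094, 0.06, 0.07, 0.04, 0, 0, -30, 0.094, 0.08, 0.1, 0.06, 0, 0, -40, 0.094, 0.1, 0.13, 0.08, 0, 0, -50, 0.094, 0.115, 0.16, 0.1, 0, 0, -60, 0.094, 0.123, 0.178, 0.12, 0, 0, -70, 0.094, 0.123, 0.178, 0.14, 0, 0, -80, 0.094, 0.123, 0.178, 0.14, 0, 0, -83.5, 0.094, 0.123, 0.178, 0.14, 0, 0, -83.5, 0.094])

```text
time: 4.53
tool_pos: [0.6587, 0.1717, 0.2588]
ee_rot: [-3.141, -0.001, 3.029]
wrist_force: [0.1, 0.1, -0.0]
width: 0.0939
finger_force: 0.0
```

```bash
python3 - <<'E'
from h import *
s=snap('wrist'); cv2.imwrite('pics/w2.png',s['img']); print(robot.get_obs()['tool_pos'],robot.get_obs()['ee_rot'])
mv(.658,.173,.133,np.pi-.11)
E
```

```text
[0.65877982 0.17168549 0.25941813] [ 3.14152199e+00 -2.09358798e-05  3.02894070e+00]
shift [0.0009, 0.0012, 0.1264] az -0.2 rows 2.0 q6 -1.2
```

View pics/w2.png

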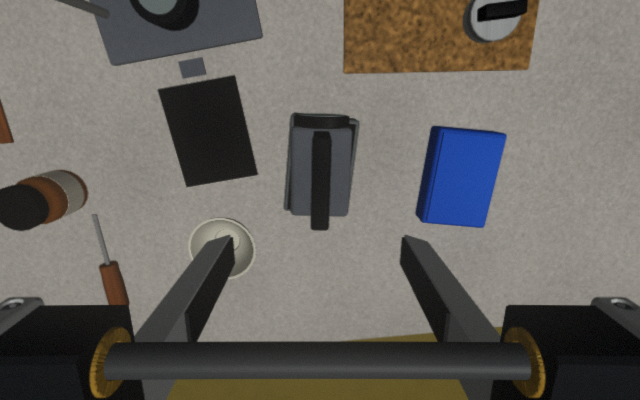

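The bar shows upright in the image at columns 311–330, rows 132–230, so it is lined up with the tool. I'll check its centre.

```bash
python3 - <<'E'
from h import *
s=snap('wrist')
q=at(s,[(321,132),(320,229)],.148);print(q,q.mean(0),np.linalg.norm(q[1]-q[0]),np.arctan2(*(q[1]-q[0])[1::-1]))
q=at(s,[(293,115),(357,120),(286,208)],.04);print('stand',q)
E
```

```text
[[0.60840509 0.18017679 0.148     ]
 [0.70175961 0.16890293 0.148     ]] [0.65508235 0.17453986 0.148     ] 0.09403279416348527 -0.12018200880893438
stand [[0.59617317 0.14918473 0.04      ]
 [0.61061761 0.2245889  0.04      ]
 [0.71104349 0.12464757 0.04      ]]
```

Request:
servo_tool(commands=[0.002, -0.001, 0.05, 0, 0, 0, 0.094, 0.002, -0.001, 0.1, 0, 0, 0, 0.094, 0.002, -0.001, 0.126, 0, 0, 0, 0.094, 0.002, -0.001, 0.126, 0, 0, 0, 0.094, 0.002, -0.001, 0.126, 0, 0, 0, 0.01, 0.002, -0.001, 0.126, 0, 0, 0, 0.01, 0.002, -0.001, 0.126, 0, 0, 0, 0.01, 0.002, -0.001, 0.126, 0, 0, 0, 0.01, 0.002, -0.001, 0.126, 0, 0, 0, 0.01, 0.002, -0.001, 0.126, 0, 0, 0, 0.01])

```text
time: 5.88
tool_pos: [0.6566, 0.1709, 0.1334]
ee_rot: [3.142, -0.0, 3.03]
wrist_force: [-1.4, -0.5, -0.6]
width: 0.0375
finger_force: 0.0
```

Request:
servo_tool(commands=[0, 0, 0, 0, 0, 0, 0.01, 0, 0, 0, 0, 0, 0, 0.01, 0, 0, 0, 0, 0, 0, 0.01, 0, 0, 0, 0, 0, 0, 0.01, 0, 0, 0, 0, 0, 0, 0.01, 0, 0, -0.03, 0, 0, 0, 0.01, 0, 0, -0.07, 0, 0, 0, 0.01, 0, 0, -0.1, 0, 0, 0, 0.01, 0, 0, -0.1, 0, 0, 0, 0.01])

```text
time: 7.0
tool_pos: [0.658, 0.1711, 0.2373]
ee_rot: [3.14, 0.007, 3.03]
wrist_force: [0.6, 0.2, 0.5]
width: 0.0096
finger_force: 0.0
```

```bash
python3 - <<'E'
from h import *
v=np.array([.4545,.0235]);u=np.array([np.cos(.055),np.sin(.055)]); p=v+.155*u; print(p)
mv(*p,.233,np.pi+.055)
E
```

```text
[0.60926562 0.0320207 ]
shift [0.033, -0.1437, 0.0038] az -9.5 rows 2.4 q6 -1.57
```

```bash
python3 - <<'E'
from h import *
s=snap('wrist'); t=snap('side');u=snap('scene')
im=np.vstack([np.hstack([cv2.resize(s['img'],(400,250)),cv2.resize(u['img'][180:305,250:450],(400,250))]),cv2.resize(t['img'][90:230,220:420],(500,350))[:, :].copy() if 0 else cv2.copyMakeBorder(cv2.resize(t['img'][90:230,220:420],(500,350)),0,0,0,300,cv2.BORDER_CONSTANT)])
cv2.imwrite('pics/m1.png',im)
E
```

```text
(no output)
```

View pics/m1.png

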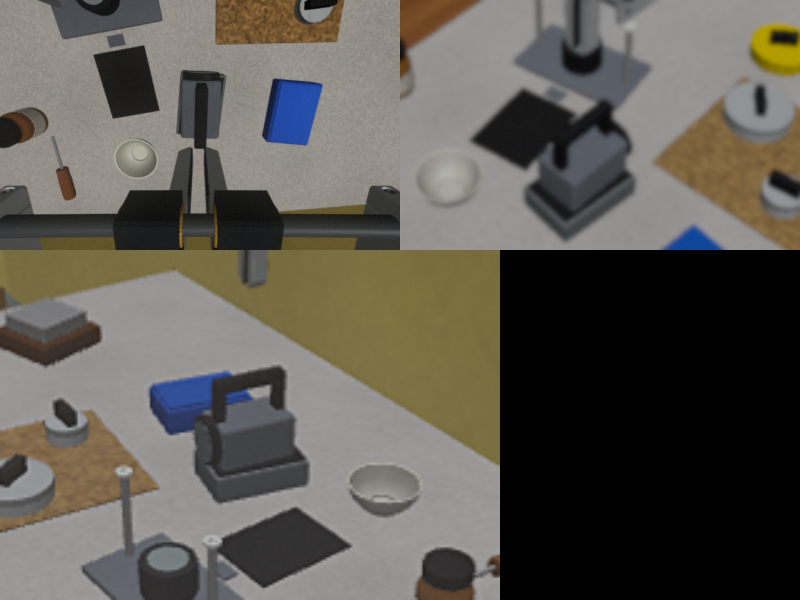

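The lamp stands untouched on its stand, and the closed fingers are above it holding nothing. I'll check the camera model against the visible fingertips.

```bash
python3 - <<'E'
from h import *
T=tool(); s=snap('wrist')
for d in (0,.011): print('wrist',d,proj(s,T[:3,3]+T[:3,2]*d))
for n in ('scene','side'):
    t=snap(n); print(n,proj(t,T[:3,3]+T[:3,2]*.011),proj(t,T[:3,3]+T[:3,2]*-.08))
    # bar top at various
    print(' lamp',proj(t,[[.656,.174,.148],[.656,.174,.132]]))
    if n=='side': cv2.imwrite('pics/s2.png',cv2.resize(t['img'][40:190,230:430],(800,600)))
    else: cv2.imwrite('pics/s3.png',cv2.resize(t['img'][150:300,270:470],(800,600)))
E
```

```text
wrist 0 [[318.45959017 231.48719925]]
wrist 0.011 [[318.38369721 225.22209617]]
scene [[340.9346275  217.02552874]] [[341.1971513  186.15079892]]
 lamp [[341.78511125 239.41434127]
 [341.72390631 243.9475764 ]]
side [[320.10248367 116.81975978]] [[320.66835382  86.06617834]]
 lamp [[319.12781001 139.0862041 ]
 [319.05473507 143.91010224]]
```

View pics/s2.png

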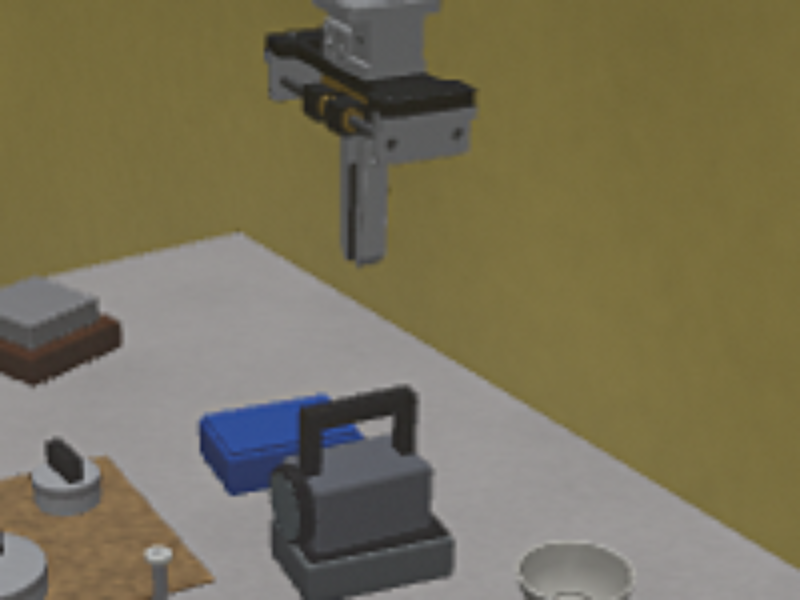

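The side view shows the fingertips at about side (321,106), where the model predicts row 117, so the tips are shorter than tips_ahead says. I'll triangulate them.

View pics/s3.png

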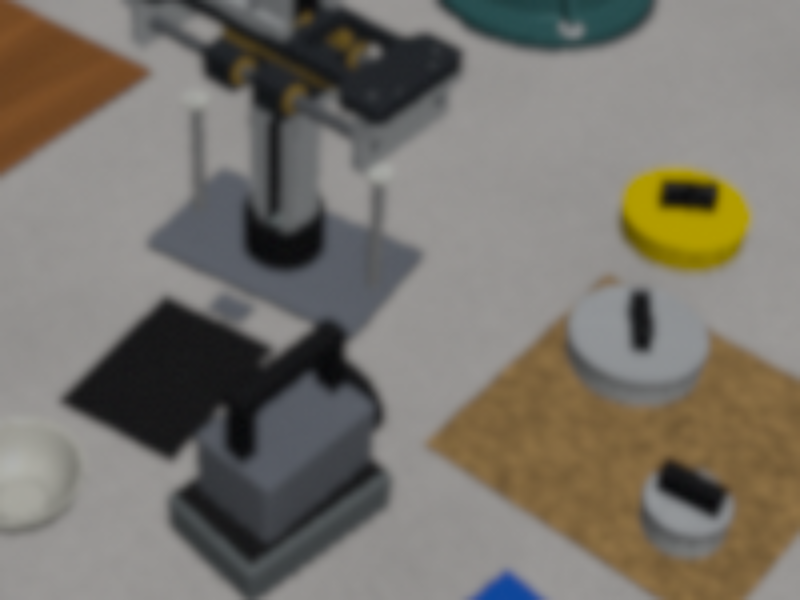

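```bash
python3 - <<'E'
from h import *
T=tool(); s=snap('wrist'); 
for d in (-.03,-.02,-.01,0,.011):
    print(d,'wrist',proj(s,T[:3,3]+T[:3,2]*d+T[:3,0]*.008).round(1).tolist(), [proj(snap(n),T[:3,3]+T[:3,2]*d).round(1).tolist() for n in ('scene','side')])
g=cv2.cvtColor(s['img'],cv2.COLOR_BGR2GRAY)
print(g[215:262:2,300].tolist(),g[215:262:2,335].tolist())
E
```

```text
-0.03 wrist [[318.7, 238.8]] [[[341.1, 203.7]], [[320.3, 103.4]]]
-0.02 wrist [[318.6, 231.8]] [[[341.0, 207.0]], [[320.3, 106.7]]]
-0.01 wrist [[318.5, 225.5]] [[[341.0, 210.3]], [[320.2, 110.1]]]
0 wrist [[318.5, 219.7]] [[[341.0, 213.6]], [[320.1, 113.4]]]
0.011 wrist [[318.4, 213.9]] [[[341.0, 217.1]], [[320.1, 116.9]]]
[80, 81, 75, 79, 76, 74, 141, 144, 139, 147, 139, 69, 64, 64, 64, 67, 66, 64, 70, 65, 67, 64, 65, 67] [80, 78, 76, 75, 78, 74, 97, 153, 143, 147, 140, 72, 64, 66, 64, 63, 65, 63, 64, 66, 64, 62, 66, 65]
```

Both fixed cameras put the fingertips about 22 mm above the reported TCP, rather than 11 mm below it. That puts them at z ≈ 0.155 during the grasp, above the bar, which explains the miss. I'll use tip_z = tool_z + 0.022 from here.

Request:
servo_tool(commands=[0.001, 0.003, 0.0, 0, 0, 0, 0.06, 0.001, 0.003, 0.0, 0, 0, 0, 0.06, 0.001, 0.003, 0.0, 0, 0, 0, 0.06, 0.001, 0.003, 0.04, 0, 0, 0, 0.06, 0.001, 0.003, 0.08, 0, 0, 0, 0.06, 0.001, 0.003, 0.11, 0, 0, 0, 0.06, 0.001, 0.003, 0.135, 0, 0, 0, 0.06, 0.001, 0.003, 0.135, 0, 0, 0, 0.06, 0.001, 0.003, 0.135, 0, 0, 0, 0.01, 0.001, 0.003, 0.135, 0, 0, 0, 0.01])

```text
time: 9.1
tool_pos: [0.6571, 0.1741, 0.1007]
ee_rot: [3.141, 0.003, 3.03]
wrist_force: [0.3, 0.2, -0.1]
width: 0.0432
finger_force: 0.0
```

Request:
servo_tool(commands=[0, 0, 0, 0, 0, 0, 0.01, 0, 0, 0, 0, 0, 0, 0.01, 0, 0, 0, 0, 0, 0, 0.01, 0, 0, 0, 0, 0, 0, 0.01, 0, 0, 0, 0, 0, 0, 0.01, 0, 0, 0, 0, 0, 0, 0.01])

```text
time: 9.85
tool_pos: [0.6561, 0.1743, 0.0988]
ee_rot: [3.141, 0.001, 3.03]
wrist_force: [0.2, 1.5, 1.0]
width: 0.0176
finger_force: 29.9
```

Request:
servo_tool(commands=[0, 0, -0.03, 0, 0, 0, 0.01, 0, 0, -0.06, 0, 0, 0, 0.01, 0.007, -0.035, -0.06, 0, 0, -2, 0.01, 0.015, -0.07, -0.06, 0, 0, -4, 0.01, 0.023, -0.11, -0.06, 0, 0, -7, 0.01, 0.031, -0.1465, -0.06, 0, 0, -9.5, 0.01, 0.031, -0.1465, -0.04, 0, 0, -9.5, 0.01, 0.031, -0.1465, -0.01, 0, 0, -9.5, 0.01, 0.031, -0.1465, 0.01, 0, 0, -9.5, 0.01, 0.031, -0.1465, 0.02, 0, 0, -9.5, 0.01])

```text
time: 11.1
tool_pos: [0.6067, 0.0315, 0.075]
ee_rot: [3.141, -0.006, -3.088]
wrist_force: [0.2, 0.4, -4.4]
width: 0.0173
finger_force: 30.0
```

Request:
servo_tool(commands=[0, 0, 0, 0, 0, 0, 0.01, 0, 0, 0, 0, 0, 0, 0.01, 0, 0, 0, 0, 0, 0, 0.01])

```text
time: 11.48
tool_pos: [0.6097, 0.0318, 0.0797]
ee_rot: [-3.141, 0.002, -3.087]
wrist_force: [0.2, -0.5, -4.5]
width: 0.0181
finger_force: 30.0
```

Request:
servo_tool(commands=[0, 0, 0.008, 0, 0, 0, 0.01, 0, 0, 0.014, 0, 0, 0, 0.01, 0, 0, 0.0165, 0, 0, 0, 0.01, 0, 0, 0.0165, 0, 0, 0, 0.01, 0, 0, 0.0175, 0, 0, 0, 0.01, 0, 0, 0.0175, 0, 0, 0, 0.01])

```text
time: 12.22
tool_pos: [0.609, 0.0318, 0.0618]
ee_rot: [-3.142, 0.001, -3.087]
wrist_force: [-2.6, 0.3, 2.5]
width: 0.0177
finger_force: 30.0
```

Request:
servo_tool(commands=[0, 0, 0, 0, 0, 0, 0.06, 0, 0, 0, 0, 0, 0, 0.06, 0, 0, 0, 0, 0, 0, 0.06, 0, 0, 0, 0, 0, 0, 0.06, 0, 0, -0.05, 0, 0, 0, 0.06, 0, 0, -0.11, 0, 0, 0, 0.06, 0, 0, -0.16, 0, 0, 0, 0.06, 0, 0, -0.21, 0, 0, 0, 0.06, 0, 0, -0.21, 0, 0, 0, 0.06, 0, 0, -0.21, 0, 0, 0, 0.06])

```text
time: 13.48
tool_pos: [0.6087, 0.0318, 0.2701]
ee_rot: [3.141, -0.001, -3.087]
wrist_force: [-0.1, -0.1, -0.5]
width: 0.0599
finger_force: 0.0
```

```bash
python3 - <<'E'
from h import *
print(robot.get_obs()['tool_pos'])
s=snap('wrist'); cv2.imwrite('pics/w3.png',s['img'])
print([(round(d['conf'],2),d['box']) for d in spotter.trace('dish_a',s)])
mv(.45,.30,.30,np.pi-.0)
mv(.42,.32,.30,np.pi/2)
t=snap('scene')
for n in (t,snap('side')):
  for d in spotter.trace('dish_a',n):
    m=np.array(d['region']); print(d['conf'],d['box'],at(n,(d['box'][0]+d['box'][2]/2,d['box'][1]+d['box'][3]/2),.025).round(3))
E
```

```text
[0.60873163 0.03181801 0.2701242 ]
[(0.93, [504.7, 1.1, 94.3, 33.2]), (0.65, [574.6, 74.1, 65.4, 49.4])]
shift [0.1435, 0.2763, -0.0309] az 3.1 rows 5.0 q6 -0.98
shift [0.1723, 0.2979, -0.0308] az 93.1 rows 8.7 q6 0.65
0.88 [409.6, 222.0, 38.6, 31.7] [[0.408 0.3   0.025]]
0.82 [428.5, 265.1, 29.8, 23.5] [[0.511 0.394 0.025]]
0.65 [426.7, 191.1, 30.5, 30.0] [[0.262 0.271 0.025]]
0.93 [207.8, 173.4, 34.6, 24.3] [[0.384 0.275 0.025]]
0.87 [164.1, 193.8, 36.4, 28.8] [[0.236 0.232 0.025]]
0.59 [253.4, 178.2, 103.8, 75.2] [[0.504 0.015 0.025]]
0.48 [241.3, 149.0, 13.3, 16.1] [[0.521 0.397 0.025]]
```

View pics/w3.png

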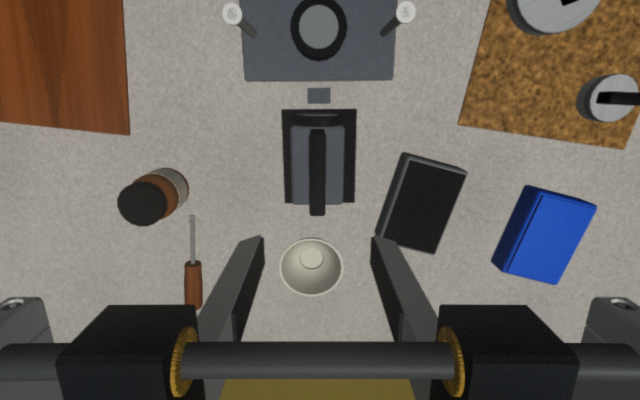

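The lamp stands centred on the pad, its bar from (317,130) to (317,213) and its lens facing the viewer. The empty stand's top is at (421,203). Next I'll look over the dishes.

```bash
python3 - <<'E'
from h import *
s=snap('wrist')
P=at(s,[(405,12),(232,13)],.12); print(P,P.mean(0))
print('bar',at(s,[(317.5,130),(317,214)],.111))
q=at(s,[(404,153),(466,171),(436,252),(377,236)],.04);print('stand',q.round(3).tolist(),q.mean(0),np.arctan2(*(q[3]-q[0])[1::-1]),np.arctan2(*(q[2]-q[1])[1::-1]))
mv(.58,.34,.28,np.pi)
E
```

```text
[[ 0.44852423  0.10308802  0.12      ]
 [ 0.45785194 -0.05520964  0.12      ]] [0.45318808 0.02393919 0.12      ]
bar [[0.55974186 0.02883694 0.111     ]
 [0.65164697 0.03325802 0.111     ]]
stand [[0.589, 0.14, 0.04], [0.608, 0.221, 0.04], [0.723, 0.201, 0.04], [0.704, 0.117, 0.04]] [0.65592246 0.16976862 0.04      ] -0.19253992705723516 -0.18069487366479053
shift [0.0118, 0.3093, -0.0101] az 3.1 rows 5.0 q6 -1.04
```

View (0.4538,0.0237).

Request:
servo_tool(commands=[0.0, 0.05, -0.01, 0, 0, 1, 0.06, 0.0, 0.11, -0.01, 0, 0, 2, 0.06, 0.0, 0.17, -0.01, 0, 0, 3, 0.06, 0.006, 0.23, -0.01, 0, 0, 3, 0.06, 0.012, 0.28, -0.01, 0, 0, 3, 0.06, 0.012, 0.309, -0.01, 0, 0, 3, 0.06, 0.012, 0.309, -0.01, 0, 0, 3, 0.06, 0.012, 0.309, -0.01, 0, 0, 3, 0.06])

```text
time: 14.82
tool_pos: [0.5803, 0.3388, 0.2807]
ee_rot: [-3.141, -0.0, -3.14]
wrist_force: [1.1, 0.1, -0.3]
width: 0.0602
finger_force: 0.0
```

```bash
python3 - <<'E'
from h import *
s=snap('wrist'); print(robot.get_obs()['tool_pos'])
for d in spotter.trace('dish_a',s): print(d['conf'],d['box'])
x=s['img'][0:260,170:520]; cv2.imwrite('pics/w4.png',cv2.resize(x,None,fx=2.28,fy=2.28,interpolation=cv2.INTER_CUBIC))
# rim circle fit by region vs projected model: search x,y,r
for d in spotter.trace('dish_a',s)[:2]:
    m=np.array(d['region'],np.uint8); p=np.array([d['box'][0]+d['box'][2]/2,d['box'][1]+d['box'][3]/2])
    from scipy.optimize import minimize
    c0=at(s,p,.03)[0]
    def f(v):
        a=np.linspace(0,2*np.pi,60); C=np.c_[v[0]+v[2]*np.cos(a),v[1]+v[2]*np.sin(a),0*a]
        pts=np.vstack([proj(s,C+[0,0,z]) for z in (.004,.03)]); h=cv2.convexHull(pts.astype(np.float32)); b=np.zeros(m.shape,np.uint8); cv2.fillPoly(b,[np.round(h*16).astype(np.int32)],1,shift=4)
        return 1-(b&m).sum()/max(1,(b|m).sum())
    best=min((minimize(f,[c0[0],c0[1],r],method='Nelder-Mead',options=dict(initial_simplex=np.array([c0[0],c0[1],r])+np.array([[0,0,0],[.008,0,0],[0,.008,0],[0,0,.004]]))) for r in (.028,.035,.042,.049)),key=lambda r:r.fun); print(best.x.round(4),best.fun)
E
```

```text
[0.58049609 0.33841313 0.28096848]
0.95 [234.4, 0.4, 85.2, 50.4]
0.91 [334.3, 81.0, 48.6, 48.4]
[0.393  0.2933 0.0487] 0.006038647342995196
[0.5121 0.3893 0.0279] 0.01670644391408116
```

View pics/w4.png

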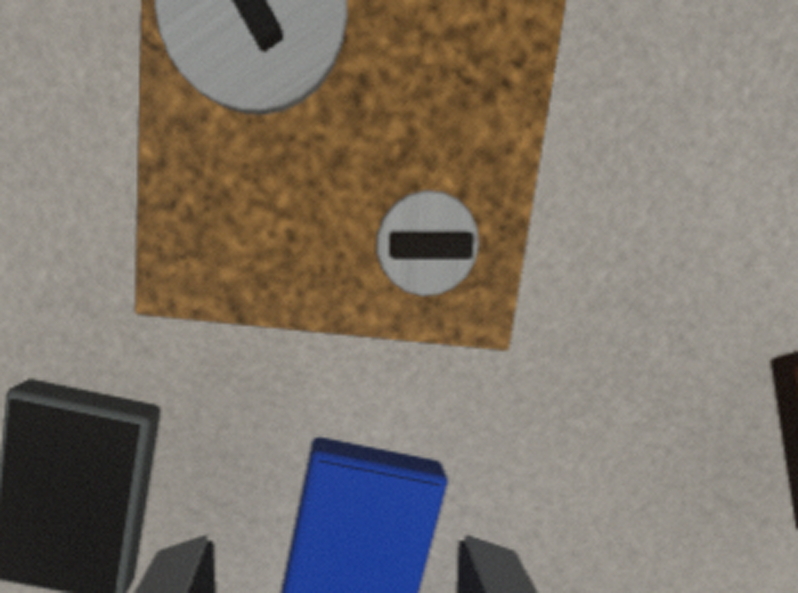

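The crop shows the small dish at wrist image (359,107) with its grip bar lying crosswise, along world y. The big dish is at top, and its bar is slanted. The circle fits give radii 27.9 mm and 48.7 mm, so these are dish_a and dish_d.

```bash
python3 - <<'E'
from h import *
s=snap('wrist'); f=2.28
q=at(s,[(389/f+170,245.5/f),(473/f+170,245.5/f)],.052); print(q,q.mean(0),np.arctan2(*(q[1]-q[0])[1::-1]))
m=q.mean(0); b=np.arctan2(*(q[1]-q[0])[1::-1]); mv(m[0],m[1],.12,b)
E
```

```text
[[0.51287004 0.36605205 0.052     ]
 [0.51295213 0.41072039 0.052     ]] [0.51291109 0.38838622 0.052     ] 1.5689585372029715
shift [0.0677, 0.05, 0.1613] az 90.1 rows 8.4 q6 0.65
```

Request:
servo_tool(commands=[0.01, 0.01, 0.0, 0, 0, 10, 0.06, 0.02, 0.02, 0.02, 0, 0, 20, 0.06, 0.03, 0.03, 0.04, 0, 0, 30, 0.06, 0.04, 0.04, 0.06, 0, 0, 40, 0.06, 0.05, 0.05, 0.08, 0, 0, 50, 0.06, 0.06, 0.05, 0.1, 0, 0, 60, 0.06, 0.0677, 0.05, 0.12, 0, 0, 70, 0.06, 0.0677, 0.05, 0.14, 0, 0, 80, 0.06, 0.0677, 0.05, 0.16, 0, 0, 90, 0.06, 0.0677, 0.05, 0.16, 0, 0, 90, 0.06])

```text
time: 16.27
tool_pos: [0.5115, 0.3881, 0.119]
ee_rot: [-3.138, 0.002, 1.574]
wrist_force: [0.5, -0.8, -0.2]
width: 0.0598
finger_force: 0.0
```

```bash
python3 - <<'E'
from h import *
s=snap('wrist'); print(robot.get_obs()['tool_pos'],robot.get_obs()['ee_rot'])
print([(d['conf'],d['box']) for d in spotter.trace('dish_a',s)])
for z in (.052,): print(proj(s,[[.5127,.3667,z],[.5127,.4107,z]]))
mv(.5127,.3887,.016,np.pi/2)
cv2.imwrite('pics/w5.png',s['img'])
# dark bar
m=(s['img'].max(2)<45)[:330,200:440]; n,l,st,c=cv2.connectedComponentsWithStats(m.astype(np.uint8)); print([(st[i].tolist(),c[i].round(1).tolist()) for i in range(1,n) if st[i,4]>150])
E
```

```text
[0.51227608 0.38867118 0.12055123] [-3.14043149e+00  6.99023423e-04  1.57452305e+00]
[(0.96, [143.6, 230.2, 90.1, 84.5]), (0.9, [284.1, 155.8, 64.3, 67.6]), (0.57, [0.0, 257.1, 109.8, 85.6])]
[[318.11635124 224.19456583]
 [318.29101102 172.98564296]]
shift [-0.0005, -0.0002, 0.1057] az 0.2 rows 1.7 q6 0.65
[([110, 168, 15, 55, 804], [117.0, 194.7]), ([31, 238, 33, 92, 1199], [47.9, 289.7]), ([171, 238, 33, 92, 1188], [186.3, 289.8]), ([0, 273, 16, 25, 270], [6.0, 284.3])]
```

Request:
servo_tool(commands=[0, 0, 0.05, 0, 0, 0, 0.06, 0, 0, 0.085, 0, 0, 0, 0.06, 0, 0, 0.104, 0, 0, 0, 0.06, 0, 0, 0.104, 0, 0, 0, 0.06, 0, 0, 0.104, 0, 0, 0, 0.008, 0, 0, 0.104, 0, 0, 0, 0.008, 0, 0, 0.104, 0, 0, 0, 0.008, 0, 0, 0.104, 0, 0, 0, 0.008, 0, 0, 0.104, 0, 0, 0, 0.008, 0, 0, 0.104, 0, 0, 0, 0.008])

```text
time: 17.62
tool_pos: [0.5121, 0.3896, 0.017]
ee_rot: [-3.141, -0.0, 1.573]
wrist_force: [-0.9, 1.0, 1.3]
width: 0.0138
finger_force: 30.0
```

```bash
python3 - <<'E'
from h import *
o=robot.get_obs(); print(o['tool_pos'],o['width'],o['finger_force'],o['wrist_force'])
p=o['tool_pos']; mv(.4538,.0237,p[2]+.116,1.574)
E
```

```text
[0.51213554 0.38963094 0.01703432] 0.013836843526824653 29.99462217092514 [-0.88999836  0.99180634  1.26093586]
shift [-0.3658, -0.0591, -0.116] az -0.1 rows 6.2 q6 0.05
```

Request:
servo_tool(commands=[0, 0, -0.05, 0, 0, 0, 0.008, 0, 0, -0.11, 0, 0, 0, 0.008, -0.02, 0, -0.155, 0, 0, 0, 0.008, -0.07, -0.01, -0.155, 0, 0, 0, 0.008, -0.125, -0.02, -0.155, 0, 0, 0, 0.008, -0.18, -0.03, -0.155, 0, 0, 0, 0.008, -0.235, -0.04, -0.155, 0, 0, 0, 0.008, -0.29, -0.05, -0.155, 0, 0, 0, 0.008, -0.335, -0.059, -0.155, 0, 0, 0, 0.008, -0.366, -0.059, -0.155, 0, 0, 0, 0.008])

```text
time: 18.88
tool_pos: [0.4532, 0.0216, 0.1719]
ee_rot: [3.141, 0.0, 1.571]
wrist_force: [0.4, -0.4, -0.5]
width: 0.0139
finger_force: 30.0
```

Request:
servo_tool(commands=[0, 0, 0.0, 0, 0, 0, 0.008, 0, 0, 0.0, 0, 0, 0, 0.008, 0, 0, 0.015, 0, 0, 0, 0.008, 0, 0, 0.025, 0, 0, 0, 0.008, 0, 0, 0.025, 0, 0, 0, 0.008, 0, 0, 0.025, 0, 0, 0, 0.008])

```text
time: 19.62
tool_pos: [0.454, 0.0238, 0.1468]
ee_rot: [-3.141, -0.0, 1.573]
wrist_force: [0.3, 0.4, -0.7]
width: 0.0135
finger_force: 30.0
```

```bash
python3 - <<'E'
from h import *
o=robot.get_obs(); print(o['tool_pos'],o['width'],o['finger_force'],o['wrist_force'])
mv(.4538,.0237,.133,1.574)
a=snap('scene');b=snap('side')
for s in (a,b):
  print([(d['conf'],d['box']) for d in spotter.trace('dish_a',s)])
cv2.imwrite('pics/v1.png',np.hstack([cv2.resize(a['img'][140:270,280:380],(400,520)),cv2.resize(b['img'][150:280,250:350],(400,520))]))
E
```

```text
[0.45400421 0.0237534  0.14683109] 0.01347459640890373 29.99301016330719 [ 0.33812691  0.43516406 -0.65018306]
shift [-0.0001, -0.0002, 0.0138] az -0.0 rows 0.2 q6 0.05
[(0.86, [425.6, 190.9, 31.7, 28.3]), (0.67, [410.3, 222.4, 39.4, 29.5]), (0.39, [205.1, 241.8, 24.0, 20.9])]
[(0.8, [163.8, 191.3, 37.8, 29.6]), (0.66, [211.4, 174.0, 33.2, 24.3]), (0.64, [275.9, 169.2, 21.0, 20.3])]
```

View pics/v1.png

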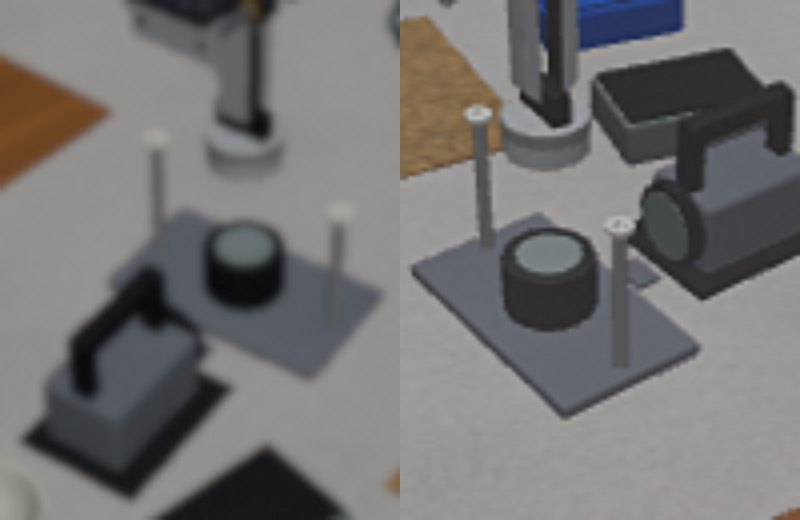

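Dish a hangs centred between the posts. Its underside is still about 14 mm above the post tops (side view). I'll lower it 14 mm and hold for 3 s.

Request:
servo_tool(commands=[0, 0, 0.007, 0, 0, 0, 0.008, 0, 0, 0.0138, 0, 0, 0, 0.008, 0, 0, 0.0138, 0, 0, 0, 0.008, 0, 0, 0.0138, 0, 0, 0, 0.008, 0, 0, 0.0138, 0, 0, 0, 0.008, 0, 0, 0.0138, 0, 0, 0, 0.008, 0, 0, 0.0138, 0, 0, 0, 0.008, 0, 0, 0.0138, 0, 0, 0, 0.008, 0, 0, 0.0138, 0, 0, 0, 0.008, 0, 0, 0.0138, 0, 0, 0, 0.008])

```text
time: 21.08
tool_pos: [0.454, 0.0235, 0.1331]
ee_rot: [3.142, -0.0, 1.573]
wrist_force: [0.3, 0.7, -1.6]
width: 0.0135
finger_force: 30.0
```

Request:
servo_tool(commands=[0, 0, 0, 0, 0, 0, 0.008, 0, 0, 0, 0, 0, 0, 0.008, 0, 0, 0, 0, 0, 0, 0.008, 0, 0, 0, 0, 0, 0, 0.008, 0, 0, 0, 0, 0, 0, 0.008, 0, 0, 0, 0, 0, 0, 0.008, 0, 0, 0, 0, 0, 0, 0.008, 0, 0, 0, 0, 0, 0, 0.008, 0, 0, 0, 0, 0, 0, 0.008, 0, 0, 0, 0, 0, 0, 0.008])

```text
time: 22.32
tool_pos: [0.454, 0.0235, 0.1331]
ee_rot: [3.142, -0.0, 1.573]
wrist_force: [-0.9, -0.1, -0.9]
width: 0.0134
finger_force: 30.0
```

Request:
servo_tool(commands=[0, 0, 0, 0, 0, 0, 0.008, 0, 0, 0, 0, 0, 0, 0.008, 0, 0, 0, 0, 0, 0, 0.008, 0, 0, 0, 0, 0, 0, 0.008, 0, 0, 0, 0, 0, 0, 0.008, 0, 0, 0, 0, 0, 0, 0.008, 0, 0, 0, 0, 0, 0, 0.008, 0, 0, 0, 0, 0, 0, 0.008, 0, 0, 0, 0, 0, 0, 0.008, 0, 0, 0, 0, 0, 0, 0.008])

```text
time: 23.58
tool_pos: [0.454, 0.0235, 0.1331]
ee_rot: [3.142, -0.0, 1.573]
wrist_force: [-0.5, -0.7, -0.6]
width: 0.0136
finger_force: 30.0
```

```bash
python3 - <<'E'
from h import *
print(tool()[:3,3]); b=snap('side')
print([(d['conf'],d['box']) for d in spotter.trace('dish_a',b)], proj(b,[[.454,.0237,.12],[.454,.0237,.168]]))
mv(.53,-.40,.18,1.574)
mv(.53,-.40,.019,1.574)
E
```

```text
[0.4540046  0.02349707 0.13312511]
[(0.81, [276.4, 176.1, 24.5, 16.3]), (0.65, [163.8, 192.3, 34.4, 29.9]), (0.56, [210.8, 172.2, 33.1, 23.3]), (0.24, [296.7, 161.2, 44.6, 30.5])] [[286.70957889 190.65929961]
 [286.13224883 174.50762179]]
shift [-0.4236, 0.0752, -0.0469] az -0.1 rows 6.9 q6 -0.65
shift [-0.4236, 0.0752, 0.1141] az -0.1 rows 7.1 q6 -0.65
```

```bash
python3 - <<'E'
from h import *
b=snap('side'); g=b['img'].mean(2)
for c in (281,287,292): print(c,[(r,int(g[r,c])) for r in range(168,212,1)])
a=np.linspace(0,2*np.pi,72); C=np.c_[.454+.028*np.cos(a),.0237+.028*np.sin(a),0*a+.12]; p=proj(b,C); print(p[:,1].max(),p[:,0].min(),p[:,0].max(), proj(b,C+[0,0,.026])[:,1].min())
print(g[182,265:310].astype(int).tolist())
E
```

```text
281 [(168, 99), (169, 98), (170, 99), (171, 97), (172, 96), (173, 96), (174, 95), (175, 94), (176, 98), (177, 98), (178, 65), (179, 27), (180, 37), (181, 154), (182, 161), (183, 157), (184, 156), (185, 155), (186, 153), (187, 160), (188, 134), (189, 83), (190, 81), (191, 85), (192, 106), (193, 103), (194, 103), (195, 102), (196, 108), (197, 157), (198, 154), (199, 153), (200, 153), (201, 153), (202, 155), (203, 161), (204, 128), (205, 101), (206, 105), (207, 107), (208, 50), (209, 51), (210, 133), (211, 128)]
287 [(168, 24), (169, 21), (170, 49), (171, 51), (172, 57), (173, 59), (174, 45), (175, 47), (176, 48), (177, 49), (178, 50), (179, 42), (180, 40), (181, 38), (182, 41), (183, 39), (184, 34), (185, 22), (186, 114), (187, 167), (188, 166), (189, 95), (190, 82), (191, 81), (192, 90), (193, 105), (194, 102), (195, 101), (196, 97), (197, 125), (198, 153), (199, 151), (200, 156), (201, 157), (202, 158), (203, 159), (204, 145), (205, 113), (206, 108), (207, 43), (208, 81), (209, 128), (210, 125), (211, 124)]
292 [(168, 96), (169, 96), (170, 97), (171, 96), (172, 95), (173, 95), (174, 96), (175, 94), (176, 101), (177, 129), (178, 88), (179, 65), (180, 65), (181, 67), (182, 63), (183, 65), (184, 64), (185, 57), (186, 168), (187, 167), (188, 94), (189, 77), (190, 75), (191, 87), (192, 98), (193, 98), (194, 95), (195, 91), (196, 123), (197, 156), (198, 154), (199, 153), (200, 152), (201, 155), (202, 154), (203, 155), (204, 155), (205, 157), (206, 163), (207, 110), (208, 40), (209, 97), (210, 129), (211, 127)]
196.8416994445063 275.6881548981001 297.7076736220609 176.19313863510482
[100, 94, 93, 82, 85, 79, 80, 109, 105, 103, 127, 159, 155, 153, 154, 156, 161, 155, 78, 25, 34, 40, 41, 42, 39, 41, 33, 63, 137, 155, 151, 149, 140, 153, 152, 109, 44, 56, 59, 58, 58, 65, 80, 77, 71]
```

The underside edge sits at row 196.5 against a predicted 196.8, so the hold was right. Now to the board.

Request:
servo_tool(commands=[0, 0, -0.03, 0, 0, 0, 0.008, -0.04, 0.005, -0.045, 0, 0, 0, 0.008, -0.095, 0.015, -0.045, 0, 0, 0, 0.008, -0.15, 0.025, -0.045, 0, 0, 0, 0.008, -0.205, 0.035, -0.045, 0, 0, 0, 0.008, -0.26, 0.045, -0.045, 0, 0, 0, 0.008, -0.315, 0.055, -0.045, 0, 0, 0, 0.008, -0.37, 0.065, -0.045, 0, 0, 0, 0.008, -0.41, 0.075, -0.03, 0, 0, 0, 0.008, -0.424, 0.075, 0.0, 0, 0, 0, 0.008])

```text
time: 24.98
tool_pos: [0.5305, -0.4038, 0.1333]
ee_rot: [3.139, 0.002, 1.57]
wrist_force: [0.8, 0.4, -1.1]
width: 0.0137
finger_force: 30.0
```

Request:
servo_tool(commands=[0, 0, 0.03, 0, 0, 0, 0.008, 0, 0, 0.07, 0, 0, 0, 0.008, 0, 0, 0.09, 0, 0, 0, 0.008, 0, 0, 0.09, 0, 0, 0, 0.008, 0, 0, 0.09, 0, 0, 0, 0.008])

```text
time: 25.6
tool_pos: [0.5308, -0.4012, 0.0451]
ee_rot: [3.139, 0.002, 1.573]
wrist_force: [0.1, -0.1, -0.1]
width: 0.0133
finger_force: 30.0
```

Request:
servo_tool(commands=[0, 0, 0.012, 0, 0, 0, 0.008, 0, 0, 0.02, 0, 0, 0, 0.008, 0, 0, 0.024, 0, 0, 0, 0.008, 0, 0, 0.026, 0, 0, 0, 0.008, 0, 0, 0.026, 0, 0, 0, 0.008])

```text
time: 26.22
tool_pos: [0.5293, -0.4002, 0.019]
ee_rot: [-3.141, -0.0, 1.573]
wrist_force: [-4.3, 2.5, 5.8]
width: 0.0136
finger_force: 30.0
```

Contact with the board at the expected height. Now I'll release and rise.

Request:
servo_tool(commands=[0, 0, 0, 0, 0, 0, 0.05, 0, 0, 0, 0, 0, 0, 0.05, 0, 0, 0, 0, 0, 0, 0.05, 0, 0, 0, 0, 0, 0, 0.05, 0, 0, -0.05, 0, 0, 0, 0.05, 0, 0, -0.11, 0, 0, 0, 0.05, 0, 0, -0.16, 0, 0, 0, 0.05, 0, 0, -0.22, 0, 0, 0, 0.05, 0, 0, -0.26, 0, 0, 0, 0.05, 0, 0, -0.26, 0, 0, 0, 0.05])

```text
time: 27.48
tool_pos: [0.531, -0.4014, 0.2825]
ee_rot: [3.134, 0.006, 1.573]
wrist_force: [-0.5, 0.0, 0.2]
width: 0.0497
finger_force: 0.0
```

```bash
python3 - <<'E'
from h import *
print(tool()[:3,3])
for n in ('wrist','side','scene'):
    s=snap(n)
    for d in spotter.trace('dish_a',s): print(n,round(d['conf'],2),d['box'],at(s,(d['box'][0]+d['box'][2]/2,d['box'][1]+d['box'][3]/2),.02).round(3).tolist())
mv(.42,.20,.28,np.pi/2)
E
```

```text
[ 0.5310226  -0.40142077  0.28251574]
wrist 0.59 [289.7, 132.7, 44.7, 46.5] [[0.527, -0.4, 0.02]]
side 0.87 [209.9, 171.3, 36.4, 24.2] [[0.4, 0.289, 0.02]]
side 0.84 [167.0, 190.8, 31.9, 30.6] [[0.243, 0.248, 0.02]]
side 0.8 [409.7, 292.2, 30.3, 32.6] [[0.542, -0.395, 0.02]]
scene 0.88 [427.5, 190.0, 33.0, 29.4] [[0.246, 0.271, 0.02]]
scene 0.64 [219.0, 161.6, 19.7, 20.6] [[0.533, -0.403, 0.02]]
scene 0.59 [411.1, 222.8, 37.3, 31.1] [[0.404, 0.302, 0.02]]
shift [0.6001, -0.1082, -0.0034] az 0.1 rows 9.8 q6 0.44
```

Request:
servo_tool(commands=[0.06, -0.01, 0, 0, 0, 0, 0.06, 0.12, -0.02, 0, 0, 0, 0, 0.06, 0.18, -0.03, 0, 0, 0, 0, 0.06, 0.24, -0.04, 0, 0, 0, 0, 0.06, 0.3, -0.055, 0, 0, 0, 0, 0.06, 0.36, -0.07, 0, 0, 0, 0, 0.06, 0.42, -0.08, 0, 0, 0, 0, 0.06, 0.48, -0.09, 0, 0, 0, 0, 0.06, 0.54, -0.1, 0, 0, 0, 0, 0.06, 0.6, -0.11, 0, 0, 0, 0, 0.06])

```text
time: 29.02
tool_pos: [0.4175, 0.2011, 0.2759]
ee_rot: [-3.14, 0.001, 1.572]
wrist_force: [1.2, -0.6, -0.2]
width: 0.0603
finger_force: 0.0
```

Request:
servo_tool(commands=[0, 0, 0, 0, 0, 0, 0.06, 0, 0, 0, 0, 0, 0, 0.06, 0, 0, 0, 0, 0, 0, 0.06])

```text
time: 29.4
tool_pos: [0.419, 0.198, 0.2768]
ee_rot: [-3.141, 0.001, 1.57]
wrist_force: [0.2, -0.9, 0.2]
width: 0.06
finger_force: 0.0
```

```bash
cat >> h.py <<'E'
def bars(s):
    out=[]
    for d in spotter.trace('dish_d',s):
        m=np.array(d['region'],np.uint8); x=((s['img'].max(2)<60)&(cv2.morphologyEx(m,cv2.MORPH_CLOSE,np.ones((25,25)))>0)).astype(np.uint8)
        n,l,st,c=cv2.connectedComponentsWithStats(x); 
        if n<2: continue
        i=1+st[1:,4].argmax(); r=cv2.minAreaRect(np.argwhere(l==i)[:,::-1].astype(np.float32)); B=cv2.boxPoints(r)
        out.append((d,st[i].tolist(),B))
    return out
E
python3 - <<'E'
from h import *
s=snap('wrist'); print(tool()[:3,3]); cv2.imwrite('pics/w6.png',s['img'])
for d,st,B in bars(s):
    b=d['box']; print(d['conf'],b,s['img'][int(b[1]+b[3]*.8),int(b[0]+b[2]*.5)],at(s,(b[0]+b[2]/2,b[1]+b[3]/2),.02),st)
    Q=at(s,B,.052); e=[Q[1]-Q[0],Q[2]-Q[1]]; L=[np.linalg.norm(v) for v in e]; v=e[int(np.argmax(L))]
    print(' bar',Q.mean(0).round(4),np.round(L,4),np.arctan2(v[1],v[0]))
E
```

```text
[0.4191151  0.197904   0.27690594]
0.97 [253.7, 39.8, 84.0, 84.7] [138 141 140] [[0.39276046 0.29551352 0.02      ]] [278, 69, 35, 28, 428]
 bar [0.3944 0.2938 0.052 ] [0.0423 0.0133] 0.5359353866392436
0.85 [137.6, 69.6, 85.8, 80.1] [ 27 169 190] [[0.2437704  0.26181194 0.02      ]] [160, 95, 32, 34, 527]
 bar [0.2496 0.2611 0.052 ] [0.0175 0.0429] -1.052854592222214
```

```bash
python3 - <<'E'
from h import *
mv(.394,.294,.13,.536)
E
```

```text
shift [0.096, -0.0252, 0.147] az 59.2 rows 5.5 q6 1.68
```

Request:
servo_tool(commands=[0.02, -0.005, 0, 0, 0, 10, 0.06, 0.04, -0.01, 0.02, 0, 0, 20, 0.06, 0.06, -0.015, 0.05, 0, 0, 30, 0.06, 0.08, -0.02, 0.08, 0, 0, 40, 0.06, 0.096, -0.025, 0.11, 0, 0, 50, 0.06, 0.096, -0.025, 0.147, 0, 0, 59, 0.06, 0.096, -0.025, 0.147, 0, 0, 59.2, 0.06, 0.096, -0.025, 0.147, 0, 0, 59.2, 0.06])

```text
time: 30.5
tool_pos: [0.3946, 0.2951, 0.1317]
ee_rot: [-3.142, -0.002, 0.54]
wrist_force: [-1.4, -0.5, 0.5]
width: 0.0601
finger_force: 0.0
```

```bash
python3 - <<'E'
from h import *
s=snap('wrist'); print(tool()[:3,3])
for d,st,B in bars(s):
    b=d['box']; print(d['conf'],b,at(s,(b[0]+b[2]/2,b[1]+b[3]/2),.02),st)
    Q=at(s,B,.052); e=[Q[1]-Q[0],Q[2]-Q[1]]; L=[np.linalg.norm(v) for v in e]; v=e[int(np.argmax(L))]
    print(' bar',Q.mean(0).round(4),np.round(L,4),np.arctan2(v[1],v[0]))
mv(.394,.294,.017,.536)
E
```

```text
[0.39496803 0.29544904 0.13233057]
0.96 [262.4, 136.0, 106.4, 106.2] [[0.393022   0.29452036 0.02      ]] [309, 169, 16, 52, 796]
 bar [0.3963 0.2955 0.052 ] [0.0126 0.0455] -2.596200754870529
0.81 [241.5, 270.4, 75.5, 68.5] [[0.26562303 0.26286031 0.02      ]] [247, 320, 45, 22, 881]
 bar [0.2558 0.2649 0.052 ] [0.0421 0.0238] -1.0335155581444668
shift [-0.0022, 0.0008, 0.1155] az 0.2 rows 1.8 q6 1.68
```

Request:
servo_tool(commands=[0, 0, 0.05, 0, 0, 0, 0.06, 0, 0, 0.09, 0, 0, 0, 0.06, 0, 0, 0.1145, 0, 0, 0, 0.06, 0, 0, 0.1145, 0, 0, 0, 0.06, 0, 0, 0.1145, 0, 0, 0, 0.008, 0, 0, 0.1145, 0, 0, 0, 0.008, 0, 0, 0.1145, 0, 0, 0, 0.008, 0, 0, 0.1145, 0, 0, 0, 0.008, 0, 0, 0.1145, 0, 0, 0, 0.008, 0, 0, 0.1145, 0, 0, 0, 0.008])

```text
time: 31.85
tool_pos: [0.3936, 0.2953, 0.0158]
ee_rot: [3.141, -0.0, 0.539]
wrist_force: [-0.0, -0.6, 1.3]
width: 0.0135
finger_force: 30.0
```

```bash
python3 - <<'E'
from h import *
o=robot.get_obs(); p=o['tool_pos']; print(p,o['width'],o['finger_force'],o['wrist_force'])
mv(.4538,.0237,p[2]+.116,.536)
E
```

```text
[0.39364784 0.29532028 0.01583556] 0.013510283934846731 29.998735785484314 [-0.03095243 -0.56273445  1.29181613]
shift [-0.0879, 0.264, -0.116] az 0.2 rows 4.8 q6 1.09
```

Request:
servo_tool(commands=[0, 0, -0.05, 0, 0, 0, 0.008, 0, 0, -0.1, 0, 0, 0, 0.008, 0, 0, -0.155, 0, 0, 0, 0.008, -0.015, 0.045, -0.155, 0, 0, 0, 0.008, -0.03, 0.09, -0.155, 0, 0, 0, 0.008, -0.046, 0.138, -0.155, 0, 0, 0, 0.008, -0.062, 0.186, -0.155, 0, 0, 0, 0.008, -0.078, 0.234, -0.155, 0, 0, 0, 0.008, -0.088, 0.264, -0.155, 0, 0, 0, 0.008, -0.088, 0.264, -0.155, 0, 0, 0, 0.008])

```text
time: 33.1
tool_pos: [0.4533, 0.0219, 0.1697]
ee_rot: [-3.141, 0.002, 0.535]
wrist_force: [0.1, 0.5, -1.2]
width: 0.0137
finger_force: 30.0
```

Request:
servo_tool(commands=[0, 0, 0, 0, 0, 0, 0.008, 0, 0, 0.01, 0, 0, 0, 0.008, 0, 0, 0.02, 0, 0, 0, 0.008, 0, 0, 0.03, 0, 0, 0, 0.008, 0, 0, 0.038, 0, 0, 0, 0.008, 0, 0, 0.038, 0, 0, 0, 0.008, 0, 0, 0.038, 0, 0, 0, 0.008])

```text
time: 33.98
tool_pos: [0.4538, 0.0236, 0.1329]
ee_rot: [3.141, -0.001, 0.539]
wrist_force: [0.6, 0.9, -2.1]
width: 0.014
finger_force: 30.0
```

```bash
python3 - <<'E'
from h import *
o=robot.get_obs(); p=o['tool_pos']; print(p,o['width'],o['finger_force'],o['wrist_force'])
b=snap('side'); g=b['img'].mean(2)
a=np.linspace(0,2*np.pi,72); C=np.c_[.4545+.049*np.cos(a),.0237+.049*np.sin(a),0*a+.12]; q=proj(b,C); print(q[:,1].max(),q[q[:,1].argmax(),0],q[:,0].min(),q[:,0].max(), proj(b,C+[0,0,.026])[:,1].min())
c=int(round(q[q[:,1].argmax(),0])); print(g[185:215,c].astype(int).tolist())
print(g[187,255:320].astype(int).tolist()); print([(round(d['conf'],2),d['box']) for d in spotter.trace('dish_d',b)])
E
```

```text
[0.45381605 0.02363719 0.13289527] 0.013977912752187112 29.997206926345825 [ 0.55613079  0.89093001 -2.06463854]
201.59502968909314 286.5347017849225 267.56652341996096 306.10242701356435 171.934845644421
[162, 156, 151, 150, 152, 150, 152, 158, 150, 82, 81, 82, 91, 104, 103, 100, 98, 145, 162, 145, 113, 108, 44, 80, 129, 125, 124, 123, 125, 125]
[104, 108, 110, 105, 105, 103, 101, 95, 95, 107, 112, 100, 81, 146, 157, 152, 149, 150, 148, 149, 149, 148, 149, 150, 152, 154, 158, 160, 154, 128, 158, 155, 151, 150, 149, 151, 153, 152, 153, 152, 153, 152, 153, 152, 152, 153, 154, 157, 147, 95, 63, 58, 66, 66, 67, 66, 65, 66, 65, 65, 65, 64, 65, 64, 49]
[(0.94, [264.4, 175.5, 43.5, 28.0]), (0.87, [164.1, 193.6, 33.5, 27.9]), (0.63, [398.6, 291.1, 28.7, 28.8])]
```

The underside and centre match the prediction. I'll hold for 3 s.

Request:
servo_tool(commands=[0, 0, 0, 0, 0, 0, 0.008, 0, 0, 0, 0, 0, 0, 0.008, 0, 0, 0, 0, 0, 0, 0.008, 0, 0, 0, 0, 0, 0, 0.008, 0, 0, 0, 0, 0, 0, 0.008, 0, 0, 0, 0, 0, 0, 0.008, 0, 0, 0, 0, 0, 0, 0.008, 0, 0, 0, 0, 0, 0, 0.008, 0, 0, 0, 0, 0, 0, 0.008, 0, 0, 0, 0, 0, 0, 0.008])

```text
time: 35.33
tool_pos: [0.4536, 0.0237, 0.1326]
ee_rot: [-3.142, -0.0, 0.539]
wrist_force: [0.3, -1.1, -1.0]
width: 0.0137
finger_force: 30.0
```

Request:
servo_tool(commands=[0, 0, 0, 0, 0, 0, 0.008, 0, 0, 0, 0, 0, 0, 0.008, 0, 0, 0, 0, 0, 0, 0.008, 0, 0, 0, 0, 0, 0, 0.008, 0, 0, 0, 0, 0, 0, 0.008, 0, 0, 0, 0, 0, 0, 0.008, 0, 0, 0, 0, 0, 0, 0.008, 0, 0, 0, 0, 0, 0, 0.008, 0, 0, 0, 0, 0, 0, 0.008, 0, 0, 0, 0, 0, 0, 0.008])

```text
time: 36.58
tool_pos: [0.4536, 0.0237, 0.1326]
ee_rot: [-3.142, -0.0, 0.539]
wrist_force: [-0.1, -0.5, -2.0]
width: 0.0133
finger_force: 30.0
```

Request:
servo_tool(commands=[0, 0, 0, 0, 0, 0, 0.008, 0, 0, 0, 0, 0, 0, 0.008, 0, 0, 0, 0, 0, 0, 0.008, 0, 0, 0, 0, 0, 0, 0.008, 0, 0, 0, 0, 0, 0, 0.008, 0, 0, 0, 0, 0, 0, 0.008])

```text
time: 37.33
tool_pos: [0.4536, 0.0237, 0.1326]
ee_rot: [-3.142, -0.0, 0.539]
wrist_force: [0.6, -0.0, -3.3]
width: 0.0135
finger_force: 30.0
```

```bash
python3 - <<'E'
from h import *
for n in ('side','scene'):
    s=snap(n)
    for d in spotter.trace('dish_a',s): print(n,round(d['conf'],2),d['box'],at(s,(d['box'][0]+d['box'][2]/2,d['box'][1]+d['box'][3]/2),.02).round(3).tolist())
mv(.41,-.30,.18,.538);mv(.41,-.30,.0178,.538)
E
```

```text
side 0.97 [399.1, 292.8, 29.5, 26.7] [[0.527, -0.377, 0.02]]
side 0.76 [165.4, 192.2, 35.7, 28.1] [[0.243, 0.247, 0.02]]
scene 0.86 [324.1, 163.7, 34.1, 31.1] [[0.333, -0.063, 0.02]]
scene 0.68 [227.0, 164.7, 19.1, 15.4] [[0.518, -0.379, 0.02]]
shift [-0.2036, 0.2553, -0.0474] az 0.1 rows 5.3 q6 0.4
shift [-0.2036, 0.2553, 0.1148] az 0.1 rows 5.5 q6 0.4
```

Dish a was knocked about 25 mm while on the board. It is now near (0.522,-0.378), still well inside the limits. I'll place d at (0.40,-0.30), which keeps it clear.

Request:
servo_tool(commands=[0, 0, -0.03, 0, 0, 0, 0.008, -0.02, 0.025, -0.047, 0, 0, 0, 0.008, -0.055, 0.065, -0.047, 0, 0, 0, 0.008, -0.09, 0.105, -0.047, 0, 0, 0, 0.008, -0.125, 0.147, -0.047, 0, 0, 0, 0.008, -0.16, 0.19, -0.047, 0, 0, 0, 0.008, -0.195, 0.23, -0.047, 0, 0, 0, 0.008, -0.212, 0.25, -0.03, 0, 0, 0, 0.008, -0.212, 0.25, 0.02, 0, 0, 0, 0.008, -0.212, 0.25, 0.06, 0, 0, 0, 0.008])

```text
time: 38.78
tool_pos: [0.3996, -0.3001, 0.0709]
ee_rot: [-3.141, 0.0, 0.538]
wrist_force: [-0.7, 0.3, -2.2]
width: 0.0138
finger_force: 30.0
```

Request:
servo_tool(commands=[0, 0, 0.015, 0, 0, 0, 0.008, 0, 0, 0.025, 0, 0, 0, 0.008, 0, 0, 0.025, 0, 0, 0, 0.008, 0, 0, 0.025, 0, 0, 0, 0.008])

```text
time: 39.28
tool_pos: [0.4012, -0.3006, 0.0494]
ee_rot: [3.138, -0.001, 0.54]
wrist_force: [0.9, 0.5, -1.9]
width: 0.0137
finger_force: 30.0
```

Down 31.5 mm to 0.0178.

Request:
servo_tool(commands=[0, 0, 0.015, 0, 0, 0, 0.008, 0, 0, 0.024, 0, 0, 0, 0.008, 0, 0, 0.028, 0, 0, 0, 0.008, 0, 0, 0.0305, 0, 0, 0, 0.008, 0, 0, 0.0305, 0, 0, 0, 0.008])

```text
time: 39.9
tool_pos: [0.3999, -0.2996, 0.0178]
ee_rot: [-3.141, 0.0, 0.539]
wrist_force: [-3.4, 1.6, 3.3]
width: 0.0136
finger_force: 30.0
```

Request:
servo_tool(commands=[0, 0, 0, 0, 0, 0, 0.05, 0, 0, 0, 0, 0, 0, 0.05, 0, 0, 0, 0, 0, 0, 0.05, 0, 0, 0, 0, 0, 0, 0.05, 0, 0, -0.05, 0, 0, 0, 0.05, 0, 0, -0.11, 0, 0, 0, 0.05, 0, 0, -0.16, 0, 0, 0, 0.05, 0, 0, -0.22, 0, 0, 0, 0.05, 0, 0, -0.26, 0, 0, 0, 0.05, 0, 0, -0.26, 0, 0, 0, 0.05])

```text
time: 41.15
tool_pos: [0.4014, -0.301, 0.2816]
ee_rot: [3.133, -0.002, 0.539]
wrist_force: [-0.8, 0.1, -0.8]
width: 0.0503
finger_force: 0.0
```

```bash
python3 - <<'E'
from h import *
print(tool()[:3,3])
for n in ('side','scene','wrist'):
    s=snap(n)
    for d in spotter.trace('dish_a',s): print(n,round(d['conf'],2),d['box'],at(s,(d['box'][0]+d['box'][2]/2,d['box'][1]+d['box'][3]/2),.02).round(3).tolist())
mv(.6087,.0318,.26,np.pi+.055)
mv(.6087,.0318,.26,.055)
E
```

```text
[ 0.40142477 -0.30096967  0.28160684]
side 0.93 [320.4, 289.3, 52.1, 41.5] [[0.401, -0.305, 0.02]]
side 0.81 [168.0, 192.4, 31.0, 27.8] [[0.244, 0.246, 0.02]]
side 0.59 [395.4, 289.9, 33.0, 28.7] [[0.527, -0.37, 0.02]]
scene 0.93 [265.5, 151.0, 25.9, 29.4] [[0.402, -0.288, 0.02]]
scene 0.81 [226.5, 163.3, 19.9, 17.7] [[0.518, -0.381, 0.02]]
wrist 0.93 [277.4, 122.1, 76.4, 74.6] [[0.399, -0.298, 0.02]]
wrist 0.63 [392.0, 87.9, 52.8, 47.2] [[0.52, -0.379, 0.02]]
shift [0.3495, -0.1765, 0.0152] az -152.2 rows 14.2 q6 -1.57
shift [0.3495, -0.1765, 0.0152] az 27.8 rows 6.3 q6 1.57
```

Request:
servo_tool(commands=[0.04, -0.02, 0, 0, 0, 5, 0.06, 0.08, -0.04, 0, 0, 0, 10, 0.06, 0.13, -0.065, 0, 0, 0, 15, 0.06, 0.18, -0.09, 0, 0, 0, 20, 0.06, 0.23, -0.115, 0, 0, 0, 25, 0.06, 0.28, -0.14, 0, 0, 0, 27.8, 0.06, 0.33, -0.165, 0, 0, 0, 27.8, 0.06, 0.35, -0.1765, 0, 0, 0, 27.8, 0.06, 0.35, -0.1765, 0.01, 0, 0, 27.8, 0.06, 0.35, -0.1765, 0.015, 0, 0, 27.8, 0.06])

```text
time: 42.7
tool_pos: [0.6088, 0.03, 0.2608]
ee_rot: [3.141, 0.002, 0.053]
wrist_force: [0.6, -1.1, 0.0]
width: 0.0598
finger_force: 0.0
```

```bash
python3 - <<'E'
from h import *
s=snap('wrist'); print(tool()[:3,3],robot.get_obs()['ee_rot'])
for d in spotter.trace('lamp',s): print(d['conf'],d['box'])
print(proj(s,[[.563,.0293,.111],[.655,.0344,.111]]))
m=(s['img'].max(2)<40).astype(np.uint8)[:,240:400]; n,l,st,c=cv2.connectedComponentsWithStats(m)
print([(st[i].tolist(),c[i].round(1).tolist()) for i in range(1,n) if st[i,4]>150])
for r in range(100,240,10): print(r,s['img'][r,290:345:2].max(1).tolist())
mv(.6087,.0318,.0618,.055)
E
```

```text
[0.60858023 0.02978066 0.26044076] [3.14125481e+00 2.84987362e-03 5.19622274e-02]
0.68 [287.3, 121.7, 55.5, 96.5]
0.47 [467.9, 182.1, 172.1, 160.7]
[[314.50486434 218.89915069]
 [314.01133363 133.39299519]]
[([37, 111, 73, 93, 1722], [69.6, 146.1]), ([54, 128, 44, 89, 1569], [75.5, 176.6]), ([0, 238, 24, 101, 933], [10.5, 284.8]), ([131, 240, 29, 106, 1141], [146.0, 292.1]), ([53, 246, 45, 52, 1046], [74.8, 266.5])]
100 [169, 175, 168, 164, 167, 164, 159, 162, 163, 165, 166, 167, 171, 170, 173, 175, 178, 176, 176, 171, 170, 171, 169, 173, 168, 170, 171, 160]
110 [73, 69, 72, 74, 70, 73, 72, 72, 76, 71, 66, 58, 63, 62, 64, 59, 59, 63, 59, 60, 56, 60, 58, 54, 54, 52, 51, 51]
120 [39, 41, 39, 39, 43, 39, 41, 42, 42, 42, 42, 40, 43, 39, 43, 40, 43, 44, 42, 40, 41, 40, 41, 44, 37, 34, 36, 38]
130 [95, 97, 94, 99, 97, 91, 95, 92, 92, 58, 28, 30, 32, 30, 34, 31, 38, 92, 95, 96, 95, 93, 92, 95, 94, 90, 72, 41]
140 [92, 93, 94, 90, 96, 97, 95, 95, 74, 33, 36, 34, 35, 35, 32, 36, 33, 68, 95, 95, 89, 94, 92, 93, 92, 86, 72, 37]
150 [91, 94, 93, 92, 94, 92, 94, 95, 74, 36, 33, 34, 34, 35, 34, 37
[... 369 characters left out ...]
91, 94, 94, 93, 93, 83, 56, 38]
190 [88, 95, 98, 100, 96, 95, 97, 96, 93, 36, 33, 33, 34, 38, 34, 35, 29, 73, 99, 94, 93, 92, 93, 96, 96, 80, 50, 36]
200 [85, 98, 100, 96, 97, 97, 92, 94, 92, 41, 32, 37, 33, 37, 31, 35, 33, 72, 97, 97, 98, 95, 94, 97, 96, 80, 48, 38]
210 [160, 153, 64, 33, 31, 32, 29, 35, 31, 34, 33, 33, 34, 35, 33, 33, 28, 34, 33, 31, 32, 28, 28, 39, 108, 165, 166, 165]
220 [163, 164, 164, 160, 159, 164, 161, 118, 97, 96, 92, 93, 97, 91, 98, 93, 94, 103, 162, 163, 162, 167, 167, 170, 168, 168, 176, 172]
230 [89, 89, 84, 90, 89, 91, 92, 88, 92, 91, 93, 92, 91, 91, 95, 95, 93, 97, 98, 92, 96, 97, 97, 97, 98, 97, 99, 97]
shift [0.0005, -0.0021, 0.1993] az -0.2 rows 3.2 q6 1.57
```

Request:
servo_tool(commands=[0, -0.0015, 0.05, 0, 0, 0, 0.06, 0, -0.0015, 0.11, 0, 0, 0, 0.06, 0, -0.0015, 0.16, 0, 0, 0, 0.06, 0, -0.0015, 0.1975, 0, 0, 0, 0.06, 0, -0.0015, 0.1975, 0, 0, 0, 0.06, 0, -0.0015, 0.1975, 0, 0, 0, 0.01, 0, -0.0015, 0.1975, 0, 0, 0, 0.01, 0, -0.0015, 0.1975, 0, 0, 0, 0.01, 0, -0.0015, 0.1975, 0, 0, 0, 0.01, 0, -0.0015, 0.1975, 0, 0, 0, 0.01])

```text
time: 44.05
tool_pos: [0.6101, 0.0327, 0.0651]
ee_rot: [3.141, -0.001, 0.054]
wrist_force: [-0.8, -1.4, 1.0]
width: 0.0177
finger_force: 30.0
```

Request:
servo_tool(commands=[0, 0, 0, 0, 0, 0, 0.01, 0, 0, -0.03, 0, 0, 0, 0.01, 0, 0, -0.07, 0, 0, 0, 0.01, 0, 0, -0.1, 0, 0, 0, 0.01, 0, 0, -0.1, 0, 0, 0, 0.01, 0, 0, -0.1, 0, 0, 0, 0.01])

```text
time: 44.8
tool_pos: [0.6084, 0.0332, 0.1619]
ee_rot: [-3.141, 0.004, 0.054]
wrist_force: [0.8, -0.2, -3.6]
width: 0.0179
finger_force: 30.0
```

```bash
python3 - <<'E'
from h import *
print(tool()[:3,3])
mv(.656,.171,.165,-.16)
E
```

```text
[0.60842204 0.03315352 0.16189119]
shift [0.055, -0.1351, -0.0033] az 12.3 rows 2.3 q6 1.99
```

Request:
servo_tool(commands=[0.012, -0.03, 0, 0, 0, 3, 0.01, 0.025, -0.06, 0, 0, 0, 6, 0.01, 0.04, -0.1, 0, 0, 0, 9, 0.01, 0.055, -0.135, 0, 0, 0, 12.3, 0.01, 0.055, -0.135, 0, 0, 0, 12.3, 0.01, 0.055, -0.135, 0.02, 0, 0, 12.3, 0.01, 0.055, -0.135, 0.04, 0, 0, 12.3, 0.01, 0.055, -0.135, 0.048, 0, 0, 12.3, 0.01, 0.055, -0.135, 0.048, 0, 0, 12.3, 0.01, 0.055, -0.135, 0.048, 0, 0, 12.3, 0.01])

```text
time: 46.05
tool_pos: [0.6577, 0.1705, 0.1175]
ee_rot: [-3.141, -0.001, -0.161]
wrist_force: [-0.2, 0.1, -3.6]
width: 0.0176
finger_force: 30.0
```

Request:
servo_tool(commands=[0, 0, 0.006, 0, 0, 0, 0.01, 0, 0, 0.011, 0, 0, 0, 0.01, 0, 0, 0.0135, 0, 0, 0, 0.01, 0, 0, 0.015, 0, 0, 0, 0.01, 0, 0, 0.0155, 0, 0, 0, 0.01, 0, 0, 0.0155, 0, 0, 0, 0.01])

```text
time: 46.8
tool_pos: [0.6573, 0.1708, 0.1021]
ee_rot: [-3.141, -0.001, -0.16]
wrist_force: [-1.2, -0.0, 0.9]
width: 0.0174
finger_force: 30.0
```

Contact at the expected height (force went from -3.6 to +0.9 N). I'll release and rise.

Request:
servo_tool(commands=[0, 0, 0.001, 0, 0, 0, 0.01, 0, 0, 0.001, 0, 0, 0, 0.06, 0, 0, 0.001, 0, 0, 0, 0.06, 0, 0, 0.001, 0, 0, 0, 0.06, 0, 0, 0.001, 0, 0, 0, 0.06, 0, 0, -0.05, 0, 0, 0, 0.06, 0, 0, -0.11, 0, 0, 0, 0.06, 0, 0, -0.16, 0, 0, 0, 0.06, 0, 0, -0.16, 0, 0, 0, 0.06, 0, 0, -0.16, 0, 0, 0, 0.06])

```text
time: 48.05
tool_pos: [0.6572, 0.1707, 0.2602]
ee_rot: [3.141, 0.001, -0.16]
wrist_force: [-0.3, 0.6, -0.5]
width: 0.0598
finger_force: 0.0
```

```bash
python3 - <<'E'
from h import *
T=tool(); print(T[:3,3]); s=snap('wrist')
for d in spotter.trace('lamp',s): print(d['conf'],d['box'])
u=np.array([np.cos(.16),-np.sin(.16)])
print('predicted bar',proj(s,[[*(np.array([.656,.171])-.046*u),.148],[*(np.array([.656,.171])+.046*u),.148]]))
for r in (140,160,180,200): print(r,s['img'][r,290:350:2].max(1).tolist())
for n in ('side','scene'):
    s=snap(n)
    for k in ('dish_a','lamp'):
        for d in spotter.trace(k,s): print(n,k,round(d['conf'],2),d['box'],at(s,(d['box'][0]+d['box'][2]/2,d['box'][1]+d['box'][3]/2),.02).round(3).tolist())
E
```

```text
[0.65717805 0.17070353 0.2602169 ]
0.85 [284.4, 123.5, 62.6, 110.3]
predicted bar [[316.0716178  233.75938386]
 [315.89791449 140.04883718]]
140 [93, 93, 94, 92, 91, 92, 94, 92, 90, 44, 36, 30, 33, 31, 34, 32, 32, 30, 46, 85, 88, 91, 89, 88, 92, 90, 88, 86, 68, 103]
160 [92, 94, 92, 92, 94, 91, 90, 87, 86, 39, 35, 34, 31, 30, 33, 36, 32, 31, 45, 88, 88, 89, 89, 87, 86, 88, 90, 80, 68, 156]
180 [93, 90, 91, 90, 91, 90, 88, 92, 87, 44, 34, 33, 31, 35, 30, 34, 32, 30, 51, 87, 87, 89, 89, 93, 90, 88, 88, 72, 86, 154]
200 [92, 91, 93, 94, 92, 94, 93, 91, 92, 51, 31, 35, 37, 33, 37, 31, 34, 35, 55, 94, 93, 90, 92, 92, 92, 90, 91, 73, 117, 152]
side dish_a 0.93 [397.7, 291.3, 28.2, 29.1] [[0.524, -0.374, 0.02]]
side dish_a 0.8 [320.8, 287.8, 51.2, 44.1] [[0.401, -0.305, 0.02]]
side dish_a 0.77 [164.1, 193.2, 36.4, 27.9] [[0.24, 0.244, 0.02]]
side lamp 0.71 [295.7, 137.0, 42.8, 41.9] [[0.717, 0.273, 0.02]]
side lamp 0.33 [360.1, 175.2, 29.0, 23.4] [[0.762, 0.028, 0.02]]
scene dish_a 0.73 [425.2, 191.2, 32.3, 30.2] [[0.258, 0.268, 0.02]]
scene dish_a 0.71 [230.6, 164.4, 17.1, 15.6] [[0.512, -0.373, 0.02]]
scene dish_a 0.71 [263.3, 151.2, 28.9, 24.0] [[0.392, -0.3, 0.02]]
scene lamp 0.73 [316.6, 226.3, 50.4, 61.4] [[0.61, 0.142, 0.02]]
```

The lamp is on its stand, with its bar where predicted (centre column 317 against 316), both dishes lie apart on the board, and the fingers are clear.

```bash
python3 -c "
from bench import close_job
print(close_job())"
```

```text
the job is handed in; nothing more can be done
None
```

I handed the job in at about 48 s without seeing a verdict: dish_a and dish_d, the only dishes there, were each held over the lens for over 3 s and now lie apart on the board, and the lamp is back on its stand facing as at first.

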